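# Sort the hand sanders by grit

### The job

The three hand sanders look alike but carry coarse, medium and fine paper; the coarser the paper, the harder it drags when the sander is slid along the bench, sole down. Find out which is which by feel and set them sole down in the three bays of the wooden rack, one in each and seated flat on its floor: coarse in the left bay as you face the rack from the robot, medium in the middle, fine in the right. Set them down rather than drop them, and leave the brush, the wood offcut, the tape roll and the pliers where they are.

Things in the scene. Friction and masses are not known exactly. Their poses are not given: they have to be found in the camera images.
- sander_a: Hand sander, 0.40 kg, one of three alike; the letters say nothing of the grit. Base 115 x 66 mm, 14 mm high, paper under it; on it a wooden grip 88 mm long, 38 mm wide, its top 52 mm above the sole; low clamp bars at both ends of the base reach up 19 mm. Origin: centre of the sole; x along its length (within 0.4 rad of straight ahead at the start), y across, z up. Lies sole down on the bench.
- sander_b: Another of the three hand sanders; same make, size, weight and frame. Drag force over the whole load on the sole (weight plus press), while sliding on the bench: about 0.25 for the fine paper, 0.65 for the medium, 1.35 for the coarse, all three together up to 10 % more or less from day to day; once the slide has stopped, a springy arm may feel only half to two thirds of that.
- sander_c: Another of the three hand sanders; same make, size, weight and frame.
- rack: Low wooden rack fixed to the bench, 146 mm (x) by 272 mm (y); walls 8 mm thick and 22 mm high, floor 6 mm thick. Three open bays side by side along y, each 130 (x) by 80 mm (y) inside, 88 mm between centres; a sander fits lengthwise along x with 7 mm to spare all round. Origin: centre of the underside; x away from the robot (turned up to 0.2 rad), y to the left, z up.
- bay_left (a point): Centre of the floor of the left bay (coarse), 6 mm above the bench; axes as the rack's.
- bay_middle (a point): Centre of the floor of the middle bay (medium); axes as the rack's.
- bay_right (a point): Centre of the floor of the right bay (fine); axes as the rack's.
- paint_brush: Bystander: paint brush with wooden handle, 52 x 211 x 15 mm, lying loose on the bench. Origin: centre of its underside.
- wood_offcut: Bystander: brown wood offcut, 50 x 85 x 40 mm, loose on the bench. Origin: centre of its underside.
- masking_tape: Bystander: roll of pale masking tape lying flat, 103 mm across, 25 mm high, loose. Origin: centre of its underside.
- pliers_blue: Bystander: pliers with blue handles, 67 x 189 x 12 mm, lying loose behind the rack. Origin: centre of its underside.

How it is judged:
At the end, for the whole second after the job is handed in: The coarse sander lies in the left bay, the medium in the middle bay and the fine in the right bay: each with its centre within 12 mm of the bay's centre, its sole within 4 mm of the bay's floor, upright within 0.08 rad, and at rest (horizontal distance between sole_coarse and bay_left below 0.012 m and z of sole_coarse in the frame of bay_left below 0.0065 m and horizontal distance between sole_medium and bay_middle below 0.012 m and z of sole_medium in the frame of bay_middle below 0.0065 m and horizontal distance between sole_fine and bay_right below 0.012 m and z of sole_fine in the frame of bay_right below 0.0065 m and angular speed of each of sander_a, sander_b, sander_c below 0.1 rad/s and linear speed of each of sander_a, sander_b, sander_c below 0.02 m/s and angle between each of sander_a, sander_b, sander_c's own z axis and vertical below 0.08 rad); the robot touches nothing.
It fails at once if a sander is let go more than 4 cm up and drops ((height (world z) of sander_a above 0.04 m and contact force between the fingers and sander_a below 0.1 N) or (height (world z) of sander_b above 0.04 m and contact force between the fingers and sander_b below 0.1 N) or (height (world z) of sander_c above 0.04 m and contact force between the fingers and sander_c below 0.1 N)).
It fails at once if a bystander (brush, offcut, tape roll, pliers) is moved by more than 3 cm (distance of any of paint_brush, wood_offcut, masking_tape, pliers_blue from where it was at the start of the episode above 0.03 m).
It also fails if it takes over 72 s, if anything falls off the work surface, if the arm or the gripper's body presses on something with over 40 N, if the wrist force passes 120 N, or if a joint passes its speed limit or range.

### The arm

A 7-joint arm with a two-finger parallel gripper is mounted at the origin on a cart in front of the work surface, level with it; the furniture and walls round the work are solid. World frame = base frame: x ahead of the robot, y to its left, z up, the work surface at z = 0. Lengths are in m, angles in rad, forces in N, time in s.
With the tool pointing down it reaches from about 0.4 to 0.9 m from the base axis. Payload 5.5 kg.
Tool frame: the origin (TCP) lies between the finger pads; the fingertips stand 14 mm ahead of it and the grasp point (between the pads) lies 5 mm behind it; z points along the fingers, y is the line along which they close (so a half turn about z gives the same grasp; the last joint's range is limited). The gripper opens to 92 mm and grips with 3 to 60 N. Pads are 19 mm wide; open, the fingers measure 130 mm over their backs; the gripper's body (75 mm by 190 mm) begins 47 mm behind the grasp point.
Start: joints at [-0.887, 0.501, -0.427, 1.55, 0.221, 1.138, -0.21], TCP at [0.265, 0.593, 0.241] pointing down, gripper open.
Joint ranges: [-2.88, 2.88], [-0.31, 2.03], [-1.54, 1.56], [0.2, 2.42], [-1.41, 4.55], [0.19, 2.02], [-2.57, 2.57]. Speed limits (rad/s): [2.57, 2.57, 3.14, 3.14, 3.14, 3.14, 3.14].

### API

Orientations are given as a 3x3 rotation matrix whose columns are the frame's x, y, z axes.
In Python, from station import monitor, eyes, finish_job gives the robot as it stands. The module is installed in compiled form; this text tells all that it offers.
- The arm moves only by the tool step_arm, never from a script. Its argument "deltas" is a list of rows, each an object with "linear": the shift along the tool's x, y, z in m, a list of three; "spin": the turn about the tool's z in degrees. A call has 1 to 12 rows; each row is the pose to reach, as a shift and turn from the pose commanded when the call began, along the tool's axes at that moment; what a row does not reach only later rows make up. A row lasts 1/12 s, in which the tool goes at most 41.7 mm and 7.16 degrees, less where a joint would pass 70% of its speed; a pose out of reach is approached as far as the arm can. A call with a gripper value outside its range is refused whole. "grip" is the finger opening in m, from 0 to 0.0918, set as the call begins (left out, the last holds). The fingers move at their own pace and stop on an object; the grip force is fixed at half the most. Time passes only in rows, so rows that repeat a pose let the fingers close. It gives the time, the measured TCP pose, the force, the opening and the grip force at its end, in the units of the state.
- monitor.observe(): the state, without advancing time (a new reading comes with each control period).
- eyes.grab_frame(name): name is "scene" or "side" or "wrist"; returns a dict with "image" (384x512x3 uint8, red, green, blue), "mtx" (3x3 intrinsics, pixels), "dist" ([k1, k2, p1, p2, k3] as OpenCV has them; the pictures are not rectified), "extrinsics" (4x4, takes a point from camera to world coordinates); the wrist camera has in their place "tool_from_camera" (4x4, takes a point from camera to tool coordinates, whose origin is the TCP and whose axes are the flange's). Camera axes: x right, y down, z forward; pixel columns grow to the right and rows downward; lengths in m; the calibration is good to about 2 mm. A picture is of the moment at which its call begins: read the wrist's pose just before it. There is no depth.
- finish_job(): hands the job in; it is judged then, once.
Trained networks look in a picture, given as the dict that the camera call returned (one of the last four; its "shot" number tells which), for a name from the list of things; names that differ only in an ending like _2 or _b are one class to them, and where a whole thing is asked for, a point or a joint stands for the part that bears it (a point fixed in the world has none). Each returns a list of dicts, best first, with "score" (0 to 1); they miss things now and then, are a little off and sometimes report something else, mostly with a low value. They report only what shows in the picture. A call takes as long as a camera call.
- eyes.find_in(picture, name): "xyz" ([x, y, z] in m, in world coordinates, good to about 4 mm: the middle of the surface that is visible of it).
The state is a dict: "time_s": time; "joints": joint angles; "joint_vel": joint speeds; "tau": joint torques, N m; "tool_pos": TCP position; "eef_rot": TCP orientation; "ft_force": force on the tool from outside, world axes, zero at the start; "moment": the same for the moment, N m; "finger_gap": opening from 0.0 (shut) to 1.0 (fully open); "grip_force": force on a finger pad.
Only numpy, scipy, OpenCV 4.12 (cv2) and the standard library are available. Lean on these libraries where they do the work, as an engineer would, in place of code of your own. Each camera call takes 0.05 s, during which the arm holds its last target. There are 200 camera calls.

## Working session

There is one attempt and no reset: what is moved stays moved. The work goes in short steps, Python scripts to look and compute and a tool call to move; the robot and the scene stay as the last step left them, time stands still between calls to the robot, and variables do not carry over. Pictures are saved under pics/ and viewed, at most 10 in all, crops included, and the job is handed in when it is done.

Besides the shell and the picture viewer there is one more tool, called after "Emit:" as name([rows], argument=value, ...), one row to a line, values as JSON. step_arm: Moves the arm, as the interface text tells. Its arguments: {"type":"object","properties":{"deltas":{"type":"array","items":{"type":"object","properties":{"linear":{"type":"array","items":{"type":"number"}},"spin":{"type":"number"}}}},"grip":{"type":"number"}},"required":["deltas"]}

```bash
mkdir -p pics; python3 - <<'E'
from station import monitor, eyes
import cv2,numpy as np
s=monitor.observe()
for k in ("time_s","tool_pos","eef_rot","ft_force","finger_gap"): print(k,np.round(s[k],3).tolist())
for c in ("scene","side"):
    p=eyes.grab_frame(c); cv2.imwrite(f"pics/{c}0.png",p["image"][:,:,::-1])
    np.savez(f"{c}.npz",im=p["image"],K=p["mtx"],d=p["dist"],E=p["extrinsics"])
    for n in ("sander_a","rack","paint_brush","wood_offcut","masking_tape","pliers_blue"):
        print(c,n,[(np.round(r["xyz"],3).tolist(),round(r["score"],2)) for r in eyes.find_in(p,n)[:4]])
E
```

```text
time_s 0.0
tool_pos [0.265, 0.593, 0.24]
eef_rot [[-0.913, 0.409, -0.001], [0.409, 0.913, -0.002], [0.0, -0.002, -1.0]]
ft_force [-0.935, -0.288, -0.479]
finger_gap 0.998
scene sander_a [([0.525, -0.246, 0.017], 0.97), ([0.528, -0.102, 0.02], 0.69), ([0.488, -0.446, 0.024], 0.61)]
scene rack [([0.472, 0.204, 0.01], 0.95), ([0.487, -0.444, 0.021], 0.28)]
scene paint_brush [([0.714, -0.155, 0.012], 0.72)]
scene wood_offcut [([0.348, -0.343, 0.04], 0.74), ([0.525, -0.103, 0.023], 0.58)]
scene masking_tape [([0.331, -0.191, 0.02], 0.72)]
scene pliers_blue [([0.679, 0.093, 0.01], 0.63)]
side sander_a [([0.497, -0.406, 0.021], 0.65), ([0.541, -0.066, 0.022], 0.64), ([0.332, -0.163, 0.021], 0.47)]
side rack [([0.468, 0.236, 0.003], 0.86)]
side paint_brush []
side wood_offcut [([0.358, -0.315, 0.034], 0.83)]
side masking_tape [([0.333, -0.163, 0.022], 0.66)]
side pliers_blue [([0.496, -0.403, 0.019], 0.52), ([0.472, 0.235, 0.004], 0.48)]
```

View pics/scene0.png

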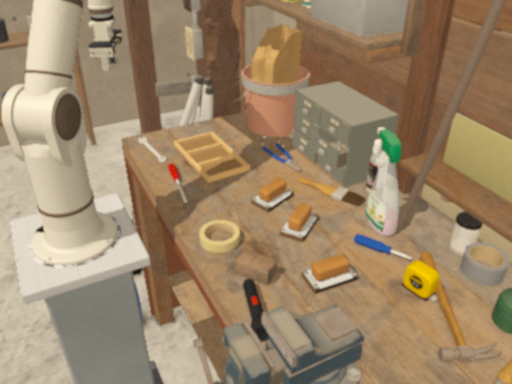

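View pics/side0.png

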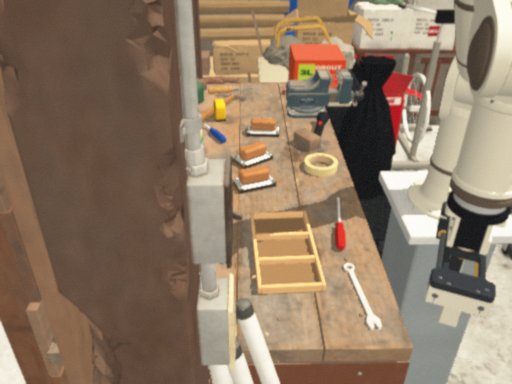

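The scene picture shows the sanders at about (272,193), (299,219) and (331,271), the rack at (210,156), the tape at (219,236), the offcut at (256,265), the brush at (335,190) and the pliers at (280,157). The side picture shows the same layout. The two cameras differ by about 30 mm in y, so I'll check both calibrations against the known TCP.

```bash
python3 - <<'E'
import numpy as np,cv2
tcp=np.array([.265,.593,.24]); y=np.array([.409,.913,0])
pts=np.array([tcp,tcp+[0,0,-.014]+.046*y,tcp+[0,0,-.014]-.046*y,[.528,-.102,.05],[.54,-.066,.05]]+[[0.472,0.204,0],[.468,.236,0]])
for c in("scene","side"):
    z=np.load(c+".npz");E=np.linalg.inv(z["E"])
    u=cv2.projectPoints(pts,cv2.Rodrigues(E[:3,:3])[0],E[:3,3],z["K"],z["d"])[0][:,0]
    print(c,u.round().tolist(), z["E"][:3,3].round(2))
    im=z["im"][:,:,::-1].copy()
    for a,b in u[:3]: cv2.circle(im,(int(a),int(b)),1,(0,255,0),-1)
    x0,y0=np.clip(u[0].astype(int)-60,0,None); x0=min(x0,512-120); np_=im[y0:y0+120,x0:x0+120]
    cv2.imwrite(f"pics/{c}_c.png",cv2.resize(np_,(400,400*np_.shape[0]//np_.shape[1])))
a=cv2.imread("pics/scene_c.png");b=cv2.imread("pics/side_c.png");h=min(len(a),len(b))
cv2.imwrite("pics/tcp.png",np.hstack([a[:h],b[:h]]))
E
```

```text
scene [[109.0, 64.0], [113.0, 63.0], [107.0, 72.0], [272.0, 189.0], [270.0, 182.0], [212.0, 160.0], [207.0, 156.0]] [-0.03 -1.08  0.79]
side [[451.0, 293.0], [446.0, 322.0], [451.0, 280.0], [258.0, 167.0], [254.0, 173.0], [284.0, 248.0], [287.0, 257.0]] [0.56 1.09 0.74]
```

View pics/tcp.png

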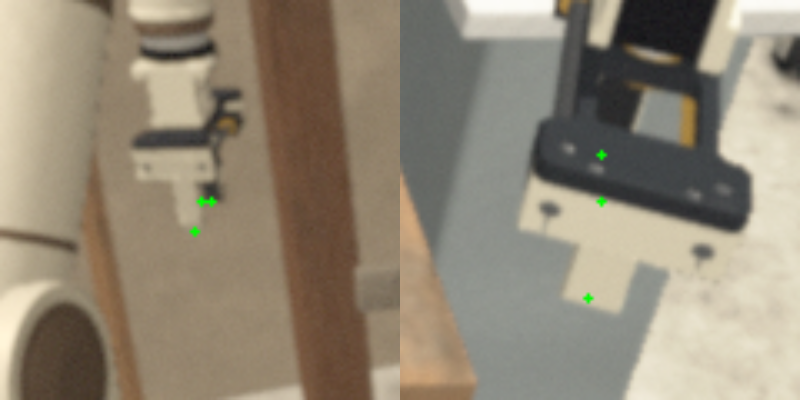

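In the side view the fingertip sits at about (595,300) in the crop, close to its mark. In the scene view the marks miss the fingers by a few pixels. Neither is decisive, so I'll fly the wrist camera over the bench.

Emit:
step_arm([
  {"linear": [-0.328, -0.291, -0.1], "spin": -24},
  {"linear": [-0.328, -0.291, -0.1], "spin": -24},
  {"linear": [-0.328, -0.291, -0.1], "spin": -24},
  {"linear": [-0.328, -0.291, -0.1], "spin": -24},
  {"linear": [-0.328, -0.291, -0.1], "spin": -24},
  {"linear": [-0.328, -0.291, -0.1], "spin": -24},
  {"linear": [-0.328, -0.291, -0.1], "spin": -24},
  {"linear": [-0.328, -0.291, -0.1], "spin": -24},
  {"linear": [-0.328, -0.291, -0.1], "spin": -24},
  {"linear": [-0.328, -0.291, -0.1], "spin": -24},
  {"linear": [-0.328, -0.291, -0.1], "spin": -24},
  {"linear": [-0.328, -0.291, -0.1], "spin": -24},
])

```text
time_s: 1.7
tool_pos: [0.4501, 0.186, 0.3425]
eef_rot: [[-1.0, 0.013, 0.004], [0.013, 1.0, -0.002], [-0.004, -0.002, -1.0]]
ft_force: [0.7, -0.1, -1.8]
finger_gap: 0.999
grip_force: 0.0
```

```bash
cat > look.py <<'E'
from station import monitor, eyes
import cv2,numpy as np,sys
def look(tag,names=("sander_a","rack")):
    s=monitor.observe(); p=eyes.grab_frame("wrist")
    T=np.eye(4);T[:3,:3]=s["eef_rot"];T[:3,3]=s["tool_pos"];E=T@np.array(p["tool_from_camera"])
    cv2.imwrite(f"pics/{tag}.png",p["image"][:,:,::-1]); np.savez(f"{tag}.npz",im=p["image"],K=p["mtx"],d=p["dist"],E=E)
    print("t",round(s["time_s"],2),"tcp",np.round(s["tool_pos"],4).tolist(),"x",np.round(np.array(s["eef_rot"])[:,0],3),"cam",E[:3,3].round(3),"view",E[:3,2].round(3),"F",np.round(s["ft_force"],2))
    for n in names: print(n,[(np.round(r["xyz"],3).tolist(),round(r["score"],2)) for r in eyes.find_in(p,n)[:4]])
if __name__=="__main__": look(sys.argv[1])
E
python3 look.py w1
```

```text
t 1.7 tcp [0.4501, 0.186, 0.3425] x [-1.     0.013 -0.004] cam [0.376 0.187 0.486] view [ 0.277 -0.006 -0.961] F [ 0.72 -0.12 -1.81]
sander_a [([0.556, -0.189, 0.011], 0.9), ([0.525, -0.073, 0.03], 0.87)]
rack [([0.472, 0.22, 0.007], 0.77)]
```

View pics/w1.png

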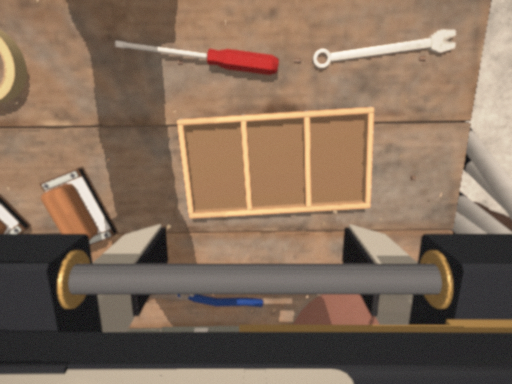

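The wrist view shows the rack's outer rim corners at about (178,122), (373,108), (372,207) and (190,217). One sander is at (80,205) and another is partly visible at the left edge.

Emit:
step_arm([
  {"linear": [-0.05, -0.43, -0.05], "spin": -0.7},
  {"linear": [-0.05, -0.43, -0.05], "spin": -0.7},
  {"linear": [-0.05, -0.43, -0.05], "spin": -0.7},
  {"linear": [-0.05, -0.43, -0.05], "spin": -0.7},
  {"linear": [-0.05, -0.43, -0.05], "spin": -0.7},
  {"linear": [-0.05, -0.43, -0.05], "spin": -0.7},
  {"linear": [-0.05, -0.43, -0.05], "spin": -0.7},
  {"linear": [-0.05, -0.43, -0.05], "spin": -0.7},
  {"linear": [-0.05, -0.43, -0.05], "spin": -0.7},
  {"linear": [-0.05, -0.43, -0.05], "spin": -0.7},
  {"linear": [-0.05, -0.43, -0.05], "spin": -0.7},
  {"linear": [-0.05, -0.43, -0.05], "spin": -0.7},
])

```text
time_s: 2.85
tool_pos: [0.4953, -0.2404, 0.3903]
eef_rot: [[-1.0, -0.006, -0.001], [-0.006, 1.0, -0.002], [0.001, -0.002, -1.0]]
ft_force: [-0.8, -0.1, -0.2]
finger_gap: 1.001
grip_force: 0.0
```

```bash
python3 look.py w2; python3 - <<'E'
import numpy as np,cv2
z=np.load("w1.npz");E=z["E"]
g=cv2.cvtColor(z["im"],cv2.COLOR_RGB2GRAY)
px=np.float32([[178,122],[373,108],[372,207],[190,217]])
n=cv2.undistortPoints(px[:,None],z["K"],z["d"])[:,0]
d=np.c_[n,np.ones(4)]@E[:3,:3].T;t=(.022-E[2,3])/d[:,2];P=E[:3,3]+d*t[:,None];print(P.round(4),P.mean(0))
for i in range(4):v=P[(i+1)%4]-P[i];print(np.linalg.norm(v).round(4),np.degrees(np.arctan2(v[1],v[0])).round(2))
E
```

```text
t 2.85 tcp [0.4953, -0.2404, 0.3903] x [-1.    -0.006  0.001] cam [ 0.422 -0.241  0.534] view [ 0.273 -0.    -0.962] F [-0.76 -0.14 -0.18]
sander_a [([0.527, -0.227, 0.026], 0.94), ([0.528, -0.09, 0.035], 0.88), ([0.495, -0.407, 0.035], 0.72), ([0.475, 0.116, 0.004], 0.72)]
rack [([0.484, 0.124, 0.007], 0.56)]
[[0.4098 0.0794 0.022 ]
 [0.3946 0.347  0.022 ]
 [0.5373 0.3579 0.022 ]
 [0.5498 0.0865 0.022 ]] [0.47287761 0.21769819 0.022     ]
0.2681 93.25
0.1431 4.38
0.2717 -87.36
0.1402 -177.1
```

View pics/w2.png

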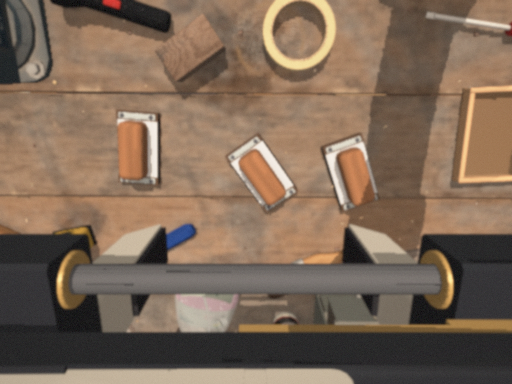

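The second wrist view shows three sanders with their base corners near (118,111), (159,113), (158,185), (118,183); (227,157), (257,136), (297,188), (268,211); and (322,149), (359,135), (377,197), (346,212). I'll fit the models to these.

```bash
cat > fit.py <<'E'
import numpy as np,cv2
from scipy.optimize import least_squares,minimize
def proj(z,P):
    E=np.linalg.inv(z["E"]);return cv2.projectPoints(np.float64(P),cv2.Rodrigues(E[:3,:3])[0],E[:3,3],z["K"],z["d"])[0][:,0]
def box(p,L,W,zs):
    c,s=np.cos(p[2]),np.sin(p[2]);R=np.array([[c,-s],[s,c]])
    q=np.array([[-L/2,-W/2],[-L/2,W/2],[L/2,W/2],[L/2,-W/2]])@R.T+p[:2]
    return np.vstack([np.c_[q,np.full(4,h)] for h in zs])
def corners(z,px,p0,L,W,h):   # px order free: nearest matching
    def f(p):
        u=proj(z,box(p,L,W,[h]));return np.concatenate([u[np.argmin(np.linalg.norm(u-a,axis=1))]-a for a in np.float64(px)])
    r=least_squares(f,p0);return r.x,np.sqrt(2*r.cost/4)
def grip(z,p0,crop=45):
    hsv=cv2.cvtColor(z["im"],cv2.COLOR_RGB2HSV);m=cv2.inRange(hsv,(3,130,70),(16,255,255))
    c=proj(z,[[p0[0],p0[1],.05]])[0];w=np.zeros_like(m);cv2.circle(w,tuple(int(v) for v in c),crop,255,-1);m&=w
    def f(p):
        h=cv2.convexHull(np.float32(proj(z,box(p,.088,.038,[.016,.05]))));k=np.zeros_like(m);cv2.fillConvexPoly(k,np.int32(np.round(h*16)),255,cv2.LINE_8,4)
        return 1-(m&k).astype(bool).sum()/(m|k).astype(bool).sum()
    r=minimize(f,p0,method="Nelder-Mead",options=dict(initial_simplex=[p0]+[p0+d for d in np.diag([.01,.01,.1])]));return r.x,r.fun
E
python3 - <<'E'
from fit import *
z=np.load("w2.npz")
S={"R":([(118,111),(159,113),(158,185),(118,183)],[.495,-.407,0]),"M":([(227,157),(257,136),(297,188),(268,211)],[.527,-.227,-.4]),"L":([(322,149),(359,135),(377,197),(346,212)],[.528,-.09,-.25])}
for k,(px,p0) in S.items():
    for sg in (1,-1):
        q=np.array(p0,float);q[2]*=sg
        a=corners(z,px,q,.115,.066,.016);b=grip(z,q); print(k,a[0].round(4),round(a[1],2),"|",b[0].round(4),round(b[1],3))
z=np.load("w1.npz");print(corners(z,[(178,122),(373,108),(372,207),(190,217)],[.473,.218,.05],.146,.272,.022))
E
```

```text
R [ 0.5016 -0.425  -0.0843] 1.4 | [ 0.5017 -0.4236 -0.083 ] 0.276
R [ 0.5016 -0.425  -0.0843] 1.4 | [ 0.5017 -0.4236 -0.083 ] 0.276
M [ 0.5146 -0.2186 -0.3769] 22.68 | [ 0.5424 -0.229   0.5047] 0.261
M [ 0.5404 -0.2285  0.6527] 2.83 | [ 0.5382 -0.2316  0.5104] 0.27
L [ 0.5411 -0.0853 -0.1211] 19.59 | [ 0.5402 -0.0846  0.504 ] 0.278
L [ 0.5402 -0.0859  0.3995] 3.14 | [ 0.545  -0.0855  0.4313] 0.281
(array([0.47335722, 0.21760692, 0.05471965]), np.float64(1.9654407081752714))
```

```bash
cat > go.py <<'E'
from station import monitor
import numpy as np,sys
def go(x,y,z,yaw):
    s=monitor.observe();R=np.array(s["eef_rot"]);d=np.array([x,y,z])-s["tool_pos"]
    y0=np.arctan2(-R[1,0],-R[0,0]);l=R.T@d
    print("linear",l.round(4).tolist(),"spin",round(float(-np.degrees(yaw-y0)),2),"rows",round(max(np.linalg.norm(l)/.0417,abs(np.degrees(yaw-y0))/7.16),1))
if __name__=="__main__": go(*map(float,sys.argv[1:]))
E
python3 go.py .560 -.077 .2 .42
```

```text
linear [-0.0664, 0.1554, 0.1902] spin -23.28 rows 6.1
```

Emit:
step_arm([
  {"linear": [-0.066, 0.155, 0.19], "spin": -23.3},
  {"linear": [-0.066, 0.155, 0.19], "spin": -23.3},
  {"linear": [-0.066, 0.155, 0.19], "spin": -23.3},
  {"linear": [-0.066, 0.155, 0.19], "spin": -23.3},
  {"linear": [-0.066, 0.155, 0.19], "spin": -23.3},
  {"linear": [-0.066, 0.155, 0.19], "spin": -23.3},
  {"linear": [-0.066, 0.155, 0.19], "spin": -23.3},
  {"linear": [-0.066, 0.155, 0.19], "spin": -23.3},
  {"linear": [-0.066, 0.155, 0.19], "spin": -23.3},
])

```text
time_s: 3.75
tool_pos: [0.5595, -0.0789, 0.2009]
eef_rot: [[-0.913, -0.408, -0.001], [-0.408, 0.913, 0.0], [0.0, 0.0, -1.0]]
ft_force: [-0.5, 0.5, 0.5]
finger_gap: 1.0
grip_force: 0.0
```

```bash
python3 look.py w3; python3 -c "
from fit import *
z=np.load('w3.npz')
for a in (.3,.5): print(grip(z,np.array([.542,-.0855,a]),90))
"
```

```text
t 3.75 tcp [0.5595, -0.0789, 0.2009] x [-0.913 -0.408  0.   ] cam [ 0.493 -0.109  0.345] view [ 0.249  0.112 -0.962] F [-0.47  0.52  0.55]
sander_a [([0.529, -0.087, 0.048], 0.82), ([0.533, -0.225, 0.041], 0.6)]
rack [([0.48, 0.121, 0.007], 0.96)]
(array([ 0.54026887, -0.08494744,  0.31613521]), np.float64(0.19805733238569057))
(array([ 0.54014244, -0.08408902,  0.41139643]), np.float64(0.19135212613473485))
```

View pics/w3.png

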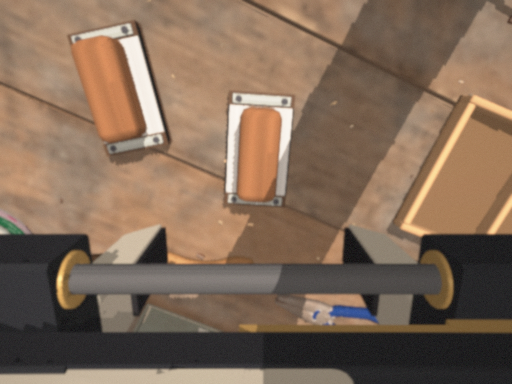

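The closer view shows this sander's base corners at (231,93), (295,96), (286,206) and (226,205).

```bash
python3 -c "
from fit import *
z=np.load('w3.npz')
for h in (.012,.018): print(corners(z,[(231,93),(295,96),(286,206),(226,205)],[.54,-.085,.35],.115,.066,h))
# base other
print(corners(z,[(69,37),(134,22),(169,145),(109,154)],[.54,-.228,.5],.115,.066,.016))
"; python3 go.py .5400 -.0845 .036 .36
```

```text
(array([ 0.54010458, -0.08279939,  0.36800048]), np.float64(1.9431729355332013))
(array([ 0.53945025, -0.08319622,  0.36804266]), np.float64(2.9319119053167904))
(array([ 0.54113902, -0.22735922,  0.62270682]), np.float64(3.1497148315035517))
linear [0.02, 0.006, 0.1663] spin 3.19 rows 4.0
```

Emit:
step_arm([
  {"linear": [0.02, 0.007, 0.08], "spin": 3},
  {"linear": [0.02, 0.007, 0.08], "spin": 3},
  {"linear": [0.02, 0.007, 0.12], "spin": 3},
  {"linear": [0.02, 0.007, 0.15], "spin": 3},
  {"linear": [0.02, 0.007, 0.165], "spin": 3},
  {"linear": [0.02, 0.007, 0.165], "spin": 3},
])

```text
time_s: 4.4
tool_pos: [0.536, -0.0834, 0.0332]
eef_rot: [[-0.935, -0.355, -0.005], [-0.355, 0.935, 0.0], [0.005, 0.002, -1.0]]
ft_force: [0.3, -0.2, 0.9]
finger_gap: 1.001
grip_force: 0.0
```

Emit:
step_arm([
  {"linear": [0, 0, 0]},
  {"linear": [0, 0, 0]},
  {"linear": [0, 0, 0]},
  {"linear": [0, 0, 0]},
  {"linear": [0, 0, 0]},
  {"linear": [0, 0, 0]},
], grip=0.02)

```text
invalid input at $.deltas[0]: expected keys linear, spin
```

Emit:
step_arm([
  {"linear": [0, 0, 0], "spin": 0},
  {"linear": [0, 0, 0], "spin": 0},
  {"linear": [0, 0, 0], "spin": 0},
  {"linear": [0, 0, 0], "spin": 0},
  {"linear": [0, 0, 0], "spin": 0},
  {"linear": [0, 0, 0], "spin": 0},
], grip=0.02)

```text
time_s: 4.9
tool_pos: [0.5391, -0.0825, 0.0366]
eef_rot: [[-0.934, -0.357, 0.002], [-0.357, 0.934, -0.0], [-0.001, -0.001, -1.0]]
ft_force: [0.3, -0.6, -0.1]
finger_gap: 0.617
grip_force: 0.0
```

Emit:
step_arm([
  {"linear": [0, 0, 0], "spin": 0},
  {"linear": [0, 0, 0], "spin": 0},
  {"linear": [0, 0, 0], "spin": 0},
  {"linear": [0, 0, 0], "spin": 0},
  {"linear": [0, 0, 0], "spin": 0},
  {"linear": [0, 0, 0], "spin": 0},
])

```text
time_s: 5.4
tool_pos: [0.539, -0.0832, 0.036]
eef_rot: [[-0.934, -0.356, 0.001], [-0.356, 0.934, -0.001], [-0.001, -0.001, -1.0]]
ft_force: [1.9, -2.5, 1.9]
finger_gap: 0.412
grip_force: 30.0
```

Emit:
step_arm([
  {"linear": [0, 0, 0.003], "spin": 0},
  {"linear": [0.003, 0, 0.003], "spin": 0},
  {"linear": [0.008, 0, 0.003], "spin": 0},
  {"linear": [0.013, 0, 0.003], "spin": 0},
  {"linear": [0.018, 0, 0.003], "spin": 0},
  {"linear": [0.023, 0, 0.003], "spin": 0},
])

```text
time_s: 5.9
tool_pos: [0.5243, -0.0887, 0.0357]
eef_rot: [[-0.934, -0.358, 0.014], [-0.358, 0.934, 0.001], [-0.013, -0.004, -1.0]]
ft_force: [10.5, 4.3, 9.2]
finger_gap: 0.414
grip_force: 30.0
```

Emit:
step_arm([
  {"linear": [0.005, 0, 0], "spin": 0},
  {"linear": [0.01, 0, 0], "spin": 0},
  {"linear": [0.015, 0, 0], "spin": 0},
])

```text
time_s: 6.15
tool_pos: [0.5106, -0.0942, 0.0357]
eef_rot: [[-0.934, -0.358, 0.014], [-0.358, 0.934, 0.001], [-0.014, -0.004, -1.0]]
ft_force: [9.3, 2.7, 9.1]
finger_gap: 0.413
grip_force: 30.0
```

Emit:
step_arm([
  {"linear": [0.005, 0, 0], "spin": 0},
  {"linear": [0.01, 0, 0], "spin": 0},
  {"linear": [0.015, 0, 0], "spin": 0},
])

```text
time_s: 6.4
tool_pos: [0.4968, -0.0996, 0.0357]
eef_rot: [[-0.934, -0.358, 0.015], [-0.358, 0.934, 0.001], [-0.014, -0.005, -1.0]]
ft_force: [10.8, 2.3, 9.1]
finger_gap: 0.413
grip_force: 30.0
```

Drag is about 10.4 N on about 13 N of load, a ratio near 0.8, which best fits medium. I'll lift it and look at the rack again.

Emit:
step_arm([
  {"linear": [0, 0, -0.03], "spin": 0},
  {"linear": [0, 0, -0.06], "spin": 0},
  {"linear": [0, 0, -0.06], "spin": 0},
  {"linear": [0, 0, -0.06], "spin": 0},
])

```text
time_s: 6.73
tool_pos: [0.4895, -0.1008, 0.0935]
eef_rot: [[-0.934, -0.357, 0.002], [-0.357, 0.934, 0.0], [-0.002, -0.0, -1.0]]
ft_force: [-0.5, 0.8, -3.7]
finger_gap: 0.413
grip_force: 30.0
```

```bash
python3 go.py .435 .21 .26 .055; python3 - <<'E'
import numpy as np
from station import monitor
s=monitor.observe();print(np.round(s["ft_force"],2),np.round(s["tool_pos"],4),np.round(s["eef_rot"],3).tolist())
E
```

```text
linear [-0.0604, 0.3097, -0.1666] spin 17.77 rows 8.6
[-0.48  0.82 -3.66] [ 0.4895 -0.1008  0.0935] [[-0.934, -0.357, 0.002], [-0.357, 0.934, 0.0], [-0.002, -0.0, -1.0]]
```

Emit:
step_arm([
  {"linear": [-0.06, 0.31, -0.166], "spin": 17.8},
  {"linear": [-0.06, 0.31, -0.166], "spin": 17.8},
  {"linear": [-0.06, 0.31, -0.166], "spin": 17.8},
  {"linear": [-0.06, 0.31, -0.166], "spin": 17.8},
  {"linear": [-0.06, 0.31, -0.166], "spin": 17.8},
  {"linear": [-0.06, 0.31, -0.166], "spin": 17.8},
  {"linear": [-0.06, 0.31, -0.166], "spin": 17.8},
  {"linear": [-0.06, 0.31, -0.166], "spin": 17.8},
  {"linear": [-0.06, 0.31, -0.166], "spin": 17.8},
  {"linear": [-0.06, 0.31, -0.166], "spin": 17.8},
  {"linear": [-0.06, 0.31, -0.166], "spin": 17.8},
])

```text
time_s: 7.65
tool_pos: [0.4329, 0.2113, 0.2573]
eef_rot: [[-0.998, -0.058, -0.002], [-0.058, 0.998, -0.001], [0.002, -0.0, -1.0]]
ft_force: [-0.3, -1.0, -3.1]
finger_gap: 0.415
grip_force: 30.0
```

```bash
python3 look.py w4
```

```text
t 7.65 tcp [0.4329, 0.2113, 0.2573] x [-0.998 -0.058  0.002] cam [0.36  0.207 0.401] view [ 0.27   0.016 -0.963] F [-0.27 -1.02 -3.11]
sander_a [([0.402, 0.208, 0.273], 0.81)]
rack [([0.46, 0.292, 0.006], 0.89)]
```

View pics/w4.png

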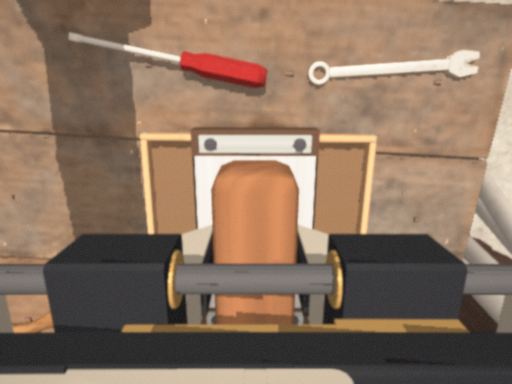

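The wrist view shows the sander held square. Its base's near end is at row 128, columns 193 to 320, and the rack's near corners are at (140,133) and (377,136).

```bash
python3 - <<'E'
from fit import *
def ray(z,px,h):
    n=cv2.undistortPoints(np.float64(px)[:,None],z["K"],z["d"])[:,0];d=np.c_[n,np.ones(len(n))]@z["E"][:3,:3].T
    return z["E"][:3,3]+d*((h-z["E"][2,3])/d[:,2])[:,None]
z=np.load("w4.npz");z1=np.load("w1.npz")
tcp=np.array([.4329,.2113,.2573]);x=np.array([-.998,-.058,0]);y=np.array([-.058,.998,0])
for h in (.0,.014,.019):
    P=ray(z,[(193,128),(320,128)],tcp[2]-.0357+h)-tcp;print(h,"toolx",(P@x).round(4),"tooly",(P@y).round(4))
def f(p):
    b=box(p,.146,.272,[.022]);r=[]
    u=proj(z,b)[:2];r.append(u-[(140,133),(377,136)])
    u=proj(z1,b);r.append(u-[(178,122),(373,108),(372,207),(190,217)]);return np.vstack(r).ravel()
for m in("w4","both"):
    r=least_squares((lambda p:f(p)[:4]) if m=="w4" else f,[.473,.218,.05]);print(m,r.x.round(4),f(r.x).reshape(-1,2).round(1).tolist())
E
```

```text
0.0 toolx [0.0574 0.0574] tooly [-0.0337  0.0346]
0.014 toolx [0.0586 0.0586] tooly [-0.0311  0.0319]
0.019 toolx [0.059 0.059] tooly [-0.0302  0.0309]
w4 [0.4728 0.2167 0.046 ] [[-0.8, 0.1], [0.8, 0.1], [-1.6, -2.7], [1.7, -0.7], [-1.5, 1.4], [-1.4, 1.4]]
both [0.4731 0.2174 0.0517] [[-0.5, 1.0], [1.0, -0.3], [-1.3, -1.9], [1.9, -1.1], [-0.8, 1.1], [-0.6, 2.0]]
```

```bash
python3 go.py .473 .217 .075 .05
```

```text
linear [-0.0406, 0.0074, 0.1815] spin 0.14 rows 4.5
```

Emit:
step_arm([
  {"linear": [-0.04, 0.008, 0.1], "spin": 0.3},
  {"linear": [-0.04, 0.008, 0.1], "spin": 0.3},
  {"linear": [-0.04, 0.008, 0.15], "spin": 0.3},
  {"linear": [-0.04, 0.008, 0.181], "spin": 0.3},
  {"linear": [-0.04, 0.008, 0.181], "spin": 0.3},
  {"linear": [-0.04, 0.008, 0.181], "spin": 0.3},
  {"linear": [-0.04, 0.008, 0.181], "spin": 0.3},
])

```text
time_s: 8.38
tool_pos: [0.4727, 0.2179, 0.0759]
eef_rot: [[-0.999, -0.047, -0.005], [-0.047, 0.999, -0.002], [0.005, -0.002, -1.0]]
ft_force: [-0.1, 0.7, -3.5]
finger_gap: 0.41
grip_force: 30.0
```

```bash
python3 go.py .473 .217 .042 .05
```

```text
linear [-0.0004, -0.0008, 0.0339] spin -0.18 rows 0.8
```

Emit:
step_arm([
  {"linear": [0, -0.001, 0.012], "spin": 0},
  {"linear": [0, -0.001, 0.022], "spin": 0},
  {"linear": [0, -0.001, 0.028], "spin": 0},
  {"linear": [0, -0.001, 0.032], "spin": 0},
  {"linear": [0, -0.001, 0.034], "spin": 0},
  {"linear": [0, -0.001, 0.035], "spin": 0},
  {"linear": [0, -0.001, 0.035], "spin": 0},
  {"linear": [0, -0.001, 0.035], "spin": 0},
])

```text
time_s: 9.05
tool_pos: [0.4743, 0.2191, 0.0431]
eef_rot: [[-0.999, -0.049, 0.001], [-0.049, 0.999, 0.0], [-0.001, 0.0, -1.0]]
ft_force: [-0.6, -0.5, -3.7]
finger_gap: 0.414
grip_force: 30.0
```

Emit:
step_arm([
  {"linear": [0, -0.001, 0.001], "spin": 0},
  {"linear": [0, -0.001, 0.002], "spin": 0},
  {"linear": [0, -0.001, 0.003], "spin": 0},
  {"linear": [0, -0.001, 0.003], "spin": 0},
])

```text
time_s: 9.38
tool_pos: [0.4744, 0.2179, 0.0412]
eef_rot: [[-0.999, -0.049, 0.001], [-0.049, 0.999, -0.0], [-0.001, -0.0, -1.0]]
ft_force: [-4.4, -1.2, 11.6]
finger_gap: 0.415
grip_force: 30.0
```

Emit:
step_arm([
  {"linear": [0, 0, -0.001], "spin": 0},
  {"linear": [0, 0, -0.001], "spin": 0},
  {"linear": [0, 0, -0.001], "spin": 0},
  {"linear": [0, 0, -0.001], "spin": 0},
  {"linear": [0, 0, -0.001], "spin": 0},
  {"linear": [0, 0, -0.04], "spin": 0},
  {"linear": [0, 0, -0.08], "spin": 0},
  {"linear": [0, 0, -0.12], "spin": 0},
  {"linear": [0.03, 0, -0.16], "spin": 0},
  {"linear": [0.03, 0, -0.2], "spin": 0},
  {"linear": [0.03, 0, -0.2], "spin": 0},
], grip=0.062)

```text
time_s: 10.3
tool_pos: [0.4459, 0.2184, 0.2465]
eef_rot: [[-0.999, -0.05, 0.009], [-0.05, 0.999, 0.004], [-0.009, 0.004, -1.0]]
ft_force: [0.5, -0.1, 0.5]
finger_gap: 0.675
grip_force: 0.0
```

```bash
python3 look.py w5; python3 -c "
from fit import *
z=np.load('w5.npz');print(grip(z,np.array([.473,.217,.05]),90))"; python3 go.py .56 -.215 .2 .5
```

```text
t 10.3 tcp [0.4459, 0.2184, 0.2465] x [-0.999 -0.05  -0.009] cam [0.372 0.214 0.39 ] view [ 0.281  0.018 -0.959] F [ 0.49 -0.06  0.48]
sander_a [([0.465, 0.216, 0.053], 0.58)]
rack [([0.465, 0.208, 0.005], 0.58)]
(array([0.47656623, 0.21767572, 0.03516051]), np.float64(0.18839137645107795))
linear [-0.0943, -0.4366, 0.0402] spin -25.86 rows 10.8
```

View pics/w5.png

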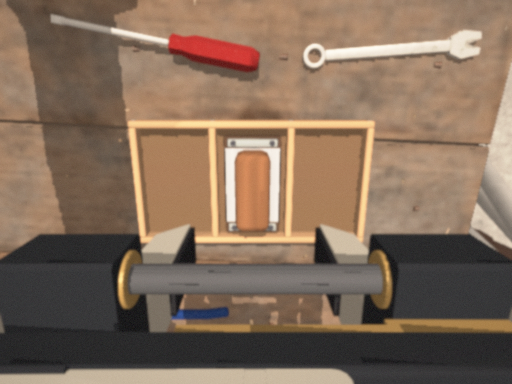

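Medium is seated in the middle bay: base at rows 137–233 and columns 225–282, inside walls at rows 129–235 and columns 217–288. Next is the middle sander.

Emit:
step_arm([
  {"linear": [-0.094, -0.437, 0.04], "spin": -26},
  {"linear": [-0.094, -0.437, 0.04], "spin": -26},
  {"linear": [-0.094, -0.437, 0.04], "spin": -26},
  {"linear": [-0.094, -0.437, 0.04], "spin": -26},
  {"linear": [-0.094, -0.437, 0.04], "spin": -26},
  {"linear": [-0.094, -0.437, 0.04], "spin": -26},
  {"linear": [-0.094, -0.437, 0.04], "spin": -26},
  {"linear": [-0.094, -0.437, 0.04], "spin": -26},
  {"linear": [-0.094, -0.437, 0.04], "spin": -26},
  {"linear": [-0.094, -0.437, 0.04], "spin": -26},
  {"linear": [-0.094, -0.437, 0.04], "spin": -26},
  {"linear": [-0.094, -0.437, 0.04], "spin": -26},
], grip=0.09)

```text
time_s: 11.45
tool_pos: [0.5575, -0.2236, 0.1963]
eef_rot: [[-0.88, -0.475, -0.004], [-0.475, 0.88, -0.003], [0.005, -0.001, -1.0]]
ft_force: [-0.4, -1.0, -0.1]
finger_gap: 0.98
grip_force: 0.0
```

```bash
python3 look.py w6; python3 -c "
from fit import *
z=np.load('w6.npz')
for a in (.4,.6): print(grip(z,np.array([.541,-.228,a]),90))"
```

```text
t 11.45 tcp [0.5575, -0.2236, 0.1963] x [-0.88  -0.475  0.005] cam [ 0.494 -0.259  0.341] view [ 0.236  0.127 -0.963] F [-0.42 -1.04 -0.06]
sander_a [([0.518, -0.406, 0.031], 0.87), ([0.533, -0.233, 0.048], 0.73)]
rack []
(array([ 0.54310673, -0.22999345,  0.5915382 ]), np.float64(0.19600557361820714))
(array([ 0.54309195, -0.22939248,  0.60252836]), np.float64(0.19656532838245533))
```

View pics/w6.png

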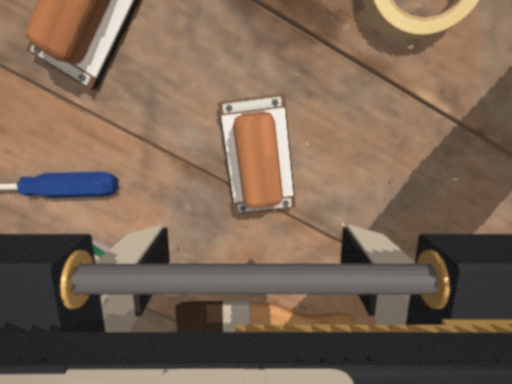

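The base corners are at about (219,102), (283,96), (295,207) and (235,213).

```bash
python3 -c "
from fit import *
z=np.load('w6.npz');print(corners(z,[(219,102),(283,96),(295,207),(235,213)],[.541,-.229,.6],.115,.066,.013))"; python3 go.py .541 -.2285 .036 .58
```

```text
(array([ 0.54156711, -0.22904392,  0.61476751]), np.float64(2.30551716127909))
linear [0.0197, -0.003, 0.1608] spin -4.63 rows 3.9
```

Emit:
step_arm([
  {"linear": [0.02, -0.003, 0.08], "spin": -5.6},
  {"linear": [0.02, -0.003, 0.08], "spin": -5.6},
  {"linear": [0.02, -0.003, 0.12], "spin": -5.6},
  {"linear": [0.02, -0.003, 0.15], "spin": -5.6},
  {"linear": [0.02, -0.003, 0.161], "spin": -5.6},
  {"linear": [0.02, -0.003, 0.161], "spin": -5.6},
])

```text
time_s: 12.1
tool_pos: [0.5404, -0.2242, 0.0351]
eef_rot: [[-0.824, -0.567, -0.007], [-0.567, 0.824, 0.004], [0.004, 0.007, -1.0]]
ft_force: [-0.3, 0.2, -0.3]
finger_gap: 0.978
grip_force: 0.0
```

Emit:
step_arm([
  {"linear": [0, 0, 0], "spin": 0},
  {"linear": [0, 0, 0], "spin": 0},
  {"linear": [0, 0, 0], "spin": 0},
  {"linear": [0, 0, 0], "spin": 0},
  {"linear": [0, 0, 0], "spin": 0},
  {"linear": [0, 0, 0], "spin": 0},
  {"linear": [0, 0, 0], "spin": 0},
  {"linear": [0, 0, 0], "spin": 0},
  {"linear": [0, 0, 0], "spin": 0},
  {"linear": [0, 0, 0], "spin": 0},
  {"linear": [0, 0, 0], "spin": 0},
], grip=0.02)

```text
time_s: 13.02
tool_pos: [0.5432, -0.2278, 0.0389]
eef_rot: [[-0.825, -0.565, -0.0], [-0.565, 0.825, 0.0], [0.0, 0.0, -1.0]]
ft_force: [-0.5, 0.2, 4.0]
finger_gap: 0.41
grip_force: 29.9
```

Emit:
step_arm([
  {"linear": [0, 0, 0.003], "spin": 0},
  {"linear": [0.003, 0, 0.003], "spin": 0},
  {"linear": [0.008, 0, 0.003], "spin": 0},
  {"linear": [0.013, 0, 0.003], "spin": 0},
  {"linear": [0.018, 0, 0.003], "spin": 0},
  {"linear": [0.023, 0, 0.003], "spin": 0},
])

```text
time_s: 13.52
tool_pos: [0.5302, -0.2394, 0.0383]
eef_rot: [[-0.824, -0.566, 0.01], [-0.567, 0.824, -0.0], [-0.008, -0.006, -1.0]]
ft_force: [8.0, 4.9, 9.1]
finger_gap: 0.413
grip_force: 30.0
```

Emit:
step_arm([
  {"linear": [0.005, 0, 0], "spin": 0},
  {"linear": [0.01, 0, 0], "spin": 0},
  {"linear": [0.015, 0, 0], "spin": 0},
])

```text
time_s: 13.77
tool_pos: [0.5178, -0.2482, 0.0383]
eef_rot: [[-0.824, -0.566, 0.01], [-0.566, 0.824, -0.001], [-0.008, -0.007, -1.0]]
ft_force: [8.3, 4.6, 8.4]
finger_gap: 0.414
grip_force: 30.0
```

Emit:
step_arm([
  {"linear": [0.005, 0, 0], "spin": 0},
  {"linear": [0.01, 0, 0], "spin": 0},
  {"linear": [0.015, 0, 0], "spin": 0},
])

```text
time_s: 14.02
tool_pos: [0.5056, -0.2568, 0.0383]
eef_rot: [[-0.824, -0.566, 0.011], [-0.566, 0.824, -0.001], [-0.008, -0.007, -1.0]]
ft_force: [7.1, 4.3, 9.0]
finger_gap: 0.411
grip_force: 30.0
```

Sanders L and M gave ratios of about 0.8 and 0.7. They can't both be medium, so I'll repeat the test with a firmer press and a faster slide.

Emit:
step_arm([
  {"linear": [0, 0, 0.003], "spin": 0},
  {"linear": [-0.008, 0, 0.003], "spin": 0},
  {"linear": [-0.016, 0, 0.003], "spin": 0},
  {"linear": [-0.024, 0, 0.003], "spin": 0},
])

```text
time_s: 14.35
tool_pos: [0.513, -0.2528, 0.0355]
eef_rot: [[-0.829, -0.559, -0.009], [-0.559, 0.829, -0.008], [0.012, -0.002, -1.0]]
ft_force: [-22.6, -12.6, 34.2]
finger_gap: 0.41
grip_force: 30.0
```

Emit:
step_arm([
  {"linear": [-0.008, 0, 0], "spin": 0},
])

```text
time_s: 14.43
tool_pos: [0.52, -0.2488, 0.0355]
eef_rot: [[-0.83, -0.558, -0.008], [-0.558, 0.83, -0.008], [0.011, -0.002, -1.0]]
ft_force: [-18.7, -13.4, 31.3]
finger_gap: 0.41
grip_force: 30.0
```

Emit:
step_arm([
  {"linear": [-0.008, 0, 0], "spin": 0},
])

```text
time_s: 14.52
tool_pos: [0.5275, -0.244, 0.0355]
eef_rot: [[-0.829, -0.559, -0.006], [-0.559, 0.829, -0.008], [0.01, -0.003, -1.0]]
ft_force: [-16.1, -11.5, 25.3]
finger_gap: 0.411
grip_force: 30.0
```

Emit:
step_arm([
  {"linear": [-0.008, 0, 0], "spin": 0},
])

```text
time_s: 14.6
tool_pos: [0.5346, -0.2392, 0.0355]
eef_rot: [[-0.829, -0.559, -0.006], [-0.559, 0.829, -0.008], [0.009, -0.003, -1.0]]
ft_force: [-15.9, -12.0, 29.0]
finger_gap: 0.411
grip_force: 30.0
```

Emit:
step_arm([
  {"linear": [0, 0, 0], "spin": 0},
  {"linear": [0, 0, 0], "spin": 0},
])

```text
time_s: 14.77
tool_pos: [0.5373, -0.2371, 0.0355]
eef_rot: [[-0.828, -0.561, -0.002], [-0.561, 0.828, -0.007], [0.005, -0.004, -1.0]]
ft_force: [-10.6, -8.2, 24.2]
finger_gap: 0.412
grip_force: 30.0
```

Sander M is clearly medium, at 0.65 in sliding. That makes L's reading of 0.8 doubtful. I'll leave M on the bench and test R.

Emit:
step_arm([
  {"linear": [0, 0, -0.002], "spin": 0},
  {"linear": [0, 0, -0.002], "spin": 0},
  {"linear": [0, 0, -0.002], "spin": 0},
  {"linear": [0, 0, -0.002], "spin": 0},
  {"linear": [0, 0, -0.002], "spin": 0},
  {"linear": [0, 0, -0.002], "spin": 0},
  {"linear": [0, 0, -0.04], "spin": 0},
  {"linear": [0, 0, -0.08], "spin": 0},
  {"linear": [0, 0, -0.12], "spin": 0},
  {"linear": [0, 0, -0.16], "spin": 0},
  {"linear": [0, 0, -0.16], "spin": 0},
], grip=0.09)

```text
time_s: 15.68
tool_pos: [0.5442, -0.2322, 0.2013]
eef_rot: [[-0.825, -0.565, 0.013], [-0.565, 0.825, -0.005], [-0.008, -0.011, -1.0]]
ft_force: [1.4, -0.3, 0.9]
finger_gap: 0.976
grip_force: 0.0
```

```bash
python3 look.py w7; python3 -c "
from fit import *
z=np.load('w7.npz');print(grip(z,np.array([.537,-.237,.595]),90))"; python3 go.py .521 -.426 .2 -.084
```

```text
t 15.68 tcp [0.5442, -0.2322, 0.2013] x [-0.825 -0.565 -0.008] cam [ 0.482 -0.274  0.345] view [ 0.238  0.15  -0.96 ] F [ 1.39 -0.28  0.85]
sander_a [([0.527, -0.245, 0.042], 0.88), ([0.517, -0.406, 0.033], 0.77)]
rack []
(array([ 0.53340068, -0.24046398,  0.5853229 ]), np.float64(0.19489894128970164))
linear [0.1255, -0.1511, -0.0071] spin 39.22 rows 5.5
```

Emit:
step_arm([
  {"linear": [0.125, -0.151, -0.007], "spin": 39},
  {"linear": [0.125, -0.151, -0.007], "spin": 39},
  {"linear": [0.125, -0.151, -0.007], "spin": 39},
  {"linear": [0.125, -0.151, -0.007], "spin": 39},
  {"linear": [0.125, -0.151, -0.007], "spin": 39},
  {"linear": [0.125, -0.151, -0.007], "spin": 39},
  {"linear": [0.125, -0.151, -0.007], "spin": 39},
  {"linear": [0.125, -0.151, -0.007], "spin": 39},
  {"linear": [0.125, -0.151, -0.007], "spin": 39},
])

```text
time_s: 16.58
tool_pos: [0.5215, -0.4233, 0.1979]
eef_rot: [[-0.997, 0.076, -0.002], [0.076, 0.997, 0.003], [0.002, 0.003, -1.0]]
ft_force: [0.7, 0.3, -0.8]
finger_gap: 0.982
grip_force: 0.0
```

```bash
python3 look.py w8; python3 -c "
from fit import *
z=np.load('w8.npz')
for a in (-.15,.0): print(grip(z,np.array([.5,-.424,a]),90))"; python3 go.py .5 -.4245 .036 -.08
```

```text
t 16.58 tcp [0.5215, -0.4233, 0.1979] x [-0.997  0.076  0.002] cam [ 0.449 -0.419  0.342] view [ 0.271 -0.018 -0.962] F [ 0.67  0.3  -0.82]
sander_a [([0.494, -0.423, 0.045], 0.91), ([0.523, -0.253, 0.039], 0.89)]
rack []
(array([ 0.50247566, -0.42755339, -0.06432816]), np.float64(0.19186456618857273))
(array([ 0.50238865, -0.4266172 , -0.06332027]), np.float64(0.19053226566179937))
linear [0.0217, -0.0023, 0.1633] spin 0.16 rows 4.0
```

Emit:
step_arm([
  {"linear": [0.021, -0.005, 0.08], "spin": -0.7},
  {"linear": [0.021, -0.005, 0.08], "spin": -0.7},
  {"linear": [0.021, -0.005, 0.12], "spin": -0.7},
  {"linear": [0.021, -0.005, 0.15], "spin": -0.7},
  {"linear": [0.021, -0.005, 0.163], "spin": -0.7},
  {"linear": [0.021, -0.005, 0.163], "spin": -0.7},
])

```text
time_s: 17.23
tool_pos: [0.4981, -0.4264, 0.0331]
eef_rot: [[-0.998, 0.067, -0.005], [0.067, 0.998, 0.005], [0.005, 0.004, -1.0]]
ft_force: [-0.5, 0.9, 0.2]
finger_gap: 0.977
grip_force: 0.0
```

Emit:
step_arm([
  {"linear": [0, 0, 0], "spin": 0},
  {"linear": [0, 0, 0], "spin": 0},
  {"linear": [0, 0, 0], "spin": 0},
  {"linear": [0, 0, 0], "spin": 0},
  {"linear": [0, 0, 0], "spin": 0},
  {"linear": [0, 0, 0], "spin": 0},
  {"linear": [0, 0, 0], "spin": 0},
  {"linear": [0, 0, 0], "spin": 0},
  {"linear": [0, 0, 0], "spin": 0},
  {"linear": [0, 0, 0], "spin": 0},
  {"linear": [0, 0, 0], "spin": 0},
], grip=0.02)

```text
time_s: 18.15
tool_pos: [0.5, -0.4287, 0.0368]
eef_rot: [[-0.998, 0.068, -0.0], [0.068, 0.998, 0.001], [0.0, 0.001, -1.0]]
ft_force: [-0.1, 2.1, 3.1]
finger_gap: 0.41
grip_force: 30.0
```

Emit:
step_arm([
  {"linear": [0, 0, 0.003], "spin": 0},
  {"linear": [-0.004, 0, 0.003], "spin": 0},
  {"linear": [-0.012, 0, 0.003], "spin": 0},
  {"linear": [-0.02, 0, 0.003], "spin": 0},
  {"linear": [-0.028, 0, 0.003], "spin": 0},
])

```text
time_s: 18.57
tool_pos: [0.5261, -0.4341, 0.0367]
eef_rot: [[-0.998, 0.07, -0.001], [0.07, 0.998, -0.003], [0.001, -0.003, -1.0]]
ft_force: [-9.4, 0.6, 20.0]
finger_gap: 0.413
grip_force: 30.0
```

Emit:
step_arm([
  {"linear": [-0.008, 0, 0], "spin": 0},
])

```text
time_s: 18.65
tool_pos: [0.5341, -0.4348, 0.0367]
eef_rot: [[-0.998, 0.07, -0.002], [0.07, 0.998, -0.003], [0.001, -0.003, -1.0]]
ft_force: [-9.0, 0.6, 19.2]
finger_gap: 0.413
grip_force: 30.0
```

Emit:
step_arm([
  {"linear": [-0.008, 0, 0], "spin": 0},
])

```text
time_s: 18.73
tool_pos: [0.5421, -0.4354, 0.0367]
eef_rot: [[-0.998, 0.07, -0.001], [0.07, 0.998, -0.003], [0.001, -0.003, -1.0]]
ft_force: [-9.2, -0.3, 19.5]
finger_gap: 0.409
grip_force: 30.0
```

Emit:
step_arm([
  {"linear": [-0.008, 0, 0], "spin": 0},
])

```text
time_s: 18.82
tool_pos: [0.5501, -0.436, 0.0368]
eef_rot: [[-0.998, 0.07, -0.001], [0.07, 0.998, -0.003], [0.001, -0.003, -1.0]]
ft_force: [-8.7, 0.5, 19.1]
finger_gap: 0.413
grip_force: 30.0
```

R comes out at 0.39, between classes. I'll repeat in the other direction and at a lighter press to take out any bias.

Emit:
step_arm([
  {"linear": [0.008, 0, 0], "spin": 0},
  {"linear": [0.016, 0, 0], "spin": 0},
  {"linear": [0.024, 0, 0], "spin": 0},
])

```text
time_s: 19.07
tool_pos: [0.5322, -0.4329, 0.0368]
eef_rot: [[-0.998, 0.067, 0.008], [0.067, 0.998, -0.005], [-0.009, -0.004, -1.0]]
ft_force: [5.0, -0.8, 9.0]
finger_gap: 0.414
grip_force: 30.0
```

Emit:
step_arm([
  {"linear": [0.008, 0, 0], "spin": 0},
])

```text
time_s: 19.15
tool_pos: [0.524, -0.4324, 0.0367]
eef_rot: [[-0.998, 0.068, 0.008], [0.068, 0.998, -0.005], [-0.008, -0.004, -1.0]]
ft_force: [6.0, -2.4, 9.6]
finger_gap: 0.41
grip_force: 30.0
```

Emit:
step_arm([
  {"linear": [0.008, 0, -0.002], "spin": 0},
  {"linear": [0.016, 0, -0.003], "spin": 0},
  {"linear": [0.024, 0, -0.003], "spin": 0},
])

```text
time_s: 19.4
tool_pos: [0.4956, -0.429, 0.0367]
eef_rot: [[-0.998, 0.068, 0.001], [0.068, 0.998, -0.001], [-0.001, -0.001, -1.0]]
ft_force: [2.1, -0.1, 1.7]
finger_gap: 0.412
grip_force: 30.0
```

Emit:
step_arm([
  {"linear": [0.008, 0, 0], "spin": 0},
])

```text
time_s: 19.48
tool_pos: [0.4877, -0.4285, 0.0367]
eef_rot: [[-0.998, 0.068, 0.001], [0.068, 0.998, -0.001], [-0.001, -0.001, -1.0]]
ft_force: [2.0, -0.6, 1.8]
finger_gap: 0.412
grip_force: 30.0
```

Emit:
step_arm([
  {"linear": [0, 0, 0], "spin": 0},
  {"linear": [0, 0, 0], "spin": 0},
])

```text
time_s: 19.65
tool_pos: [0.486, -0.4287, 0.0368]
eef_rot: [[-0.998, 0.07, -0.002], [0.07, 0.998, 0.0], [0.002, 0.0, -1.0]]
ft_force: [-4.0, 1.1, 6.0]
finger_gap: 0.408
grip_force: 30.0
```

Ratios are steady at about 0.39, the lowest of the three, so R is fine. It goes to the right bay.

Emit:
step_arm([
  {"linear": [0, 0, -0.04], "spin": 0},
  {"linear": [0, 0, -0.08], "spin": 0},
  {"linear": [0, 0.04, -0.12], "spin": -6.9},
  {"linear": [0, 0.15, -0.12], "spin": -6.9},
  {"linear": [0, 0.15, -0.12], "spin": -6.9},
  {"linear": [0, 0.15, -0.12], "spin": -6.9},
  {"linear": [0, 0.25, -0.12], "spin": -6.9},
  {"linear": [0, 0.25, -0.12], "spin": -6.9},
  {"linear": [0, 0.3, -0.12], "spin": -6.9},
  {"linear": [0, 0.4, -0.12], "spin": -6.9},
  {"linear": [0, 0.4, -0.12], "spin": -6.9},
  {"linear": [0, 0.4, -0.12], "spin": -6.9},
])

```text
time_s: 20.65
tool_pos: [0.5134, -0.0274, 0.1555]
eef_rot: [[-0.999, -0.052, -0.003], [-0.052, 0.999, -0.0], [0.003, -0.0, -1.0]]
ft_force: [1.5, 0.8, -4.1]
finger_gap: 0.412
grip_force: 30.0
```

```bash
python3 go.py .475 .130 .085 .05
```

```text
linear [0.0299, 0.1592, 0.0706] spin 0.12 rows 4.2
```

Emit:
step_arm([
  {"linear": [0.03, 0.159, 0], "spin": 0},
  {"linear": [0.03, 0.159, 0], "spin": 0},
  {"linear": [0.03, 0.159, 0.03], "spin": 0},
  {"linear": [0.03, 0.159, 0.05], "spin": 0},
  {"linear": [0.03, 0.159, 0.07], "spin": 0},
  {"linear": [0.03, 0.159, 0.07], "spin": 0},
  {"linear": [0.03, 0.159, 0.07], "spin": 0},
  {"linear": [0.03, 0.159, 0.07], "spin": 0},
])

```text
time_s: 21.32
tool_pos: [0.477, 0.1266, 0.0867]
eef_rot: [[-0.999, -0.051, -0.001], [-0.051, 0.999, -0.001], [0.001, -0.001, -1.0]]
ft_force: [0.7, -0.8, -4.6]
finger_gap: 0.409
grip_force: 30.0
```

```bash
python3 look.py w9 >/dev/null; python3 go.py .475 .130 .0425 .05
```

```text
linear [0.0034, 0.0034, 0.0454] spin -0.03 rows 1.1
```

View pics/w9.png

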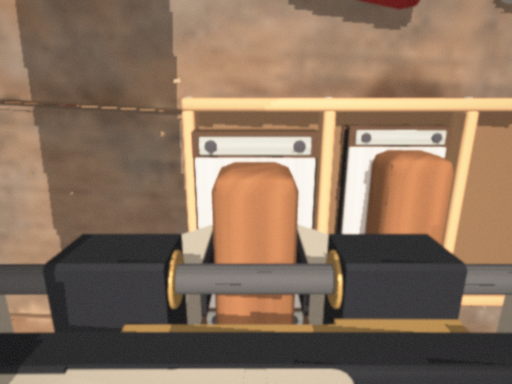

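This last picture shows the held sander's near end at row 130, columns 194–318. The right bay's inner walls are at columns 195 and 320 with its near wall at row 111, and L sits next to it with its near edge at row 127.

```bash
python3 - <<'E'
import numpy as np,cv2
z=np.load("w9.npz");E=z["E"]
def ray(px,h):
    n=cv2.undistortPoints(np.float64([px])[:,None],z["K"],z["d"])[:,0];d=np.c_[n,[1.]]@E[:3,:3].T;d=d[0]
    return E[:3,3]+d*(h-E[2,3])/d[2]
t=np.array([.477,.1266,.0867]);x=np.array([-.999,-.051,0]);y=np.array([-.051,.999,0])
f=lambda n,p,h:print(n,np.round([(ray(p,h)-t)@x,(ray(p,h)-t)@y],4))
f("held L",(194,130),.0867-.0368+.004);f("held R",(318,130),.0867-.0368+.004)
f("wall inner L",(196,111),.022);f("wall inner R",(320,111),.022);f("outer corner",(183,98),.022);f("mid bay inner R",(470,111),.022);f("mid inner L",(336,111),.022)
f("placed near L",(344,127),.010);f("placed near R",(447,127),.010)
E
```

```text
held L [ 0.0566 -0.0327]
held R [0.0566 0.0331]
wall inner L [ 0.0652 -0.0367]
wall inner R [0.0652 0.0397]
outer corner [ 0.0729 -0.0442]
mid bay inner R [0.065  0.1316]
mid inner L [0.0652 0.0495]
placed near L [0.0545 0.0584]
placed near R [0.0544 0.126 ]
```

Emit:
step_arm([
  {"linear": [0.001, 0.002, 0.015], "spin": 0},
  {"linear": [0.001, 0.002, 0.028], "spin": 0},
  {"linear": [0.001, 0.002, 0.036], "spin": 0},
  {"linear": [0.001, 0.002, 0.04], "spin": 0},
  {"linear": [0.001, 0.002, 0.043], "spin": 0},
  {"linear": [0.001, 0.002, 0.045], "spin": 0},
  {"linear": [0.001, 0.002, 0.0465], "spin": 0},
  {"linear": [0.001, 0.002, 0.0465], "spin": 0},
])

```text
time_s: 22.13
tool_pos: [0.4763, 0.1296, 0.0426]
eef_rot: [[-0.999, -0.051, 0.001], [-0.051, 0.999, -0.0], [-0.001, -0.001, -1.0]]
ft_force: [-6.9, -3.7, 17.8]
finger_gap: 0.411
grip_force: 30.0
```

Emit:
step_arm([
  {"linear": [0, 0, -0.001], "spin": 0},
  {"linear": [0, 0, -0.001], "spin": 0},
  {"linear": [0, 0, -0.001], "spin": 0},
  {"linear": [0, 0, -0.001], "spin": 0},
  {"linear": [0, 0, -0.001], "spin": 0},
  {"linear": [0, 0, -0.04], "spin": 0},
  {"linear": [0, 0, -0.07], "spin": 0},
  {"linear": [-0.001, 0.04, -0.07], "spin": 0},
  {"linear": [-0.001, 0.08, -0.07], "spin": 0},
  {"linear": [-0.001, 0.088, -0.07], "spin": 0},
  {"linear": [-0.001, 0.088, -0.07], "spin": 0},
], grip=0.068)

```text
time_s: 23.05
tool_pos: [0.4715, 0.2226, 0.1105]
eef_rot: [[-0.998, -0.059, 0.001], [-0.059, 0.998, 0.003], [-0.001, 0.003, -1.0]]
ft_force: [-0.4, -0.1, -0.3]
finger_gap: 0.736
grip_force: 0.0
```

```bash
python3 go.py .4735 .2185 .042 .04
```

```text
linear [-0.0017, -0.0044, 0.0685] spin 1.07 rows 1.6
```

Emit:
step_arm([
  {"linear": [-0.002, 0, 0.03], "spin": 0.3},
  {"linear": [-0.002, 0, 0.055], "spin": 0.3},
  {"linear": [-0.002, 0, 0.068], "spin": 0.3},
  {"linear": [-0.002, 0, 0.068], "spin": 0.3},
  {"linear": [-0.002, 0, 0.068], "spin": 0.3},
])

```text
time_s: 23.47
tool_pos: [0.4735, 0.2166, 0.0413]
eef_rot: [[-0.999, -0.046, -0.002], [-0.046, 0.999, -0.002], [0.002, -0.002, -1.0]]
ft_force: [0.1, 0.3, -0.3]
finger_gap: 0.74
grip_force: 0.0
```

Emit:
step_arm([
  {"linear": [0, 0, 0], "spin": 0},
  {"linear": [0, 0, 0], "spin": 0},
  {"linear": [0, 0, 0], "spin": 0},
  {"linear": [0, 0, 0], "spin": 0},
  {"linear": [0, 0, 0], "spin": 0},
  {"linear": [0, 0, 0], "spin": 0},
  {"linear": [0, 0, 0], "spin": 0},
  {"linear": [0, 0, 0], "spin": 0},
], grip=0.02)

```text
time_s: 24.13
tool_pos: [0.4747, 0.2181, 0.0429]
eef_rot: [[-0.999, -0.047, 0.001], [-0.047, 0.999, 0.0], [-0.001, 0.0, -1.0]]
ft_force: [-1.0, -0.7, 6.4]
finger_gap: 0.41
grip_force: 30.0
```

Emit:
step_arm([
  {"linear": [0, 0, -0.04], "spin": 0},
  {"linear": [0, 0, -0.08], "spin": 0},
  {"linear": [0, -0.03, -0.1], "spin": 0},
  {"linear": [0.015, -0.25, -0.1], "spin": 0},
  {"linear": [0.015, -0.25, -0.1], "spin": 0},
  {"linear": [0.015, -0.25, -0.1], "spin": 0},
  {"linear": [0.015, -0.25, -0.1], "spin": 0},
  {"linear": [0.015, -0.25, -0.1], "spin": 0},
  {"linear": [0.015, -0.25, -0.08], "spin": 0},
  {"linear": [0.015, -0.25, -0.04], "spin": 0},
  {"linear": [0.015, -0.25, -0.03], "spin": 0},
  {"linear": [0.015, -0.25, -0.03], "spin": 0},
])

```text
time_s: 25.13
tool_pos: [0.467, -0.0323, 0.069]
eef_rot: [[-0.999, -0.047, -0.009], [-0.047, 0.999, 0.001], [0.009, 0.001, -1.0]]
ft_force: [-1.0, 0.5, -2.9]
finger_gap: 0.414
grip_force: 30.0
```

Emit:
step_arm([
  {"linear": [0, 0, 0.02], "spin": 0},
  {"linear": [0, 0, 0.033], "spin": 0},
  {"linear": [0, 0, 0.036], "spin": 0},
  {"linear": [0, 0, 0.039], "spin": 0},
  {"linear": [-0.008, 0, 0.039], "spin": 0},
  {"linear": [-0.016, 0, 0.039], "spin": 0},
  {"linear": [-0.024, 0, 0.039], "spin": 0},
  {"linear": [-0.032, 0, 0.039], "spin": 0},
])

```text
time_s: 25.8
tool_pos: [0.4892, -0.0306, 0.0331]
eef_rot: [[-0.998, -0.048, -0.027], [-0.048, 0.999, -0.0], [0.027, 0.001, -1.0]]
ft_force: [-31.5, -0.8, 27.9]
finger_gap: 0.412
grip_force: 30.0
```

Emit:
step_arm([
  {"linear": [-0.008, 0, 0], "spin": 0},
])

```text
time_s: 25.88
tool_pos: [0.4972, -0.0303, 0.0331]
eef_rot: [[-0.998, -0.048, -0.027], [-0.048, 0.999, -0.001], [0.027, 0.001, -1.0]]
ft_force: [-30.1, -0.2, 27.8]
finger_gap: 0.415
grip_force: 30.0
```

Emit:
step_arm([
  {"linear": [-0.008, 0, 0], "spin": 0},
])

```text
time_s: 25.97
tool_pos: [0.5089, -0.0298, 0.0332]
eef_rot: [[-0.999, -0.048, -0.019], [-0.048, 0.999, -0.0], [0.019, 0.001, -1.0]]
ft_force: [-5.5, -0.3, 0.7]
finger_gap: 0.417
grip_force: 30.0
```

Emit:
step_arm([
  {"linear": [-0.008, 0, 0], "spin": 0},
])

```text
time_s: 26.05
tool_pos: [0.5236, -0.029, 0.0341]
eef_rot: [[-0.999, -0.048, -0.006], [-0.048, 0.999, 0.0], [0.006, 0.0, -1.0]]
ft_force: [-1.9, 0.6, -0.9]
finger_gap: 0.413
grip_force: 30.0
```

L drags at a ratio of 1.0 before slipping in the grip, so the order is L > M > R and L is coarse. It slipped, so I'll release it, look and regrasp.

Emit:
step_arm([
  {"linear": [0, 0, 0], "spin": 0},
  {"linear": [0, 0, 0], "spin": 0},
  {"linear": [0, 0, 0], "spin": 0},
  {"linear": [0, 0, 0], "spin": 0},
  {"linear": [0, 0, 0], "spin": 0},
  {"linear": [0, 0, -0.04], "spin": 0},
  {"linear": [0, 0, -0.08], "spin": 0},
  {"linear": [0, 0, -0.12], "spin": 0},
  {"linear": [0, 0, -0.16], "spin": 0},
  {"linear": [0, 0, -0.16], "spin": 0},
  {"linear": [0, 0, -0.16], "spin": 0},
], grip=0.09)

```text
time_s: 26.97
tool_pos: [0.529, -0.0299, 0.1964]
eef_rot: [[-0.999, -0.047, 0.006], [-0.047, 0.999, -0.0], [-0.006, -0.0, -1.0]]
ft_force: [-0.1, 0.1, -0.2]
finger_gap: 0.982
grip_force: 0.0
```

```bash
python3 look.py w10; python3 -c "
from fit import *
z=np.load('w10.npz')
for a in (0,.1): print(grip(z,np.array([.51,-.03,a]),90))
hsv=cv2.cvtColor(z['im'],cv2.COLOR_RGB2HSV);m=cv2.inRange(hsv,(3,130,70),(16,255,255));n,l,st,c=cv2.connectedComponentsWithStats(m);print(st[st[:,4]>300])"; python3 go.py .51 -.03 .037 .05
```

```text
t 26.97 tcp [0.529, -0.0299, 0.1964] x [-0.999 -0.047 -0.006] cam [ 0.455 -0.034  0.34 ] view [ 0.279  0.013 -0.96 ] F [-0.13  0.05 -0.15]
sander_a [([0.527, -0.227, 0.027], 0.89), ([0.508, -0.029, 0.047], 0.56)]
rack [([0.471, 0.174, 0.012], 0.74), ([0.382, -0.172, 0.004], 0.56), ([0.689, 0.059, 0.011], 0.52), ([0.51, -0.026, 0.044], 0.27)]
(array([ 0.51691513, -0.03044655,  0.0643091 ]), np.float64(0.21691262590770677))
(array([ 0.51951397, -0.03174277,  0.02892514]), np.float64(0.21488961953969))
[[     0      0    512    384 181781]
 [   406     78     67    101   5309]
 [   237    120     39     93   3343]
 [     0    123     80     94   4441]
 [   143    295     92     38   1609]]
linear [0.0154, 0.0005, 0.1551] spin -0.17 rows 3.7
```

Emit:
step_arm([
  {"linear": [0.009, -0.001, 0.08], "spin": 0},
  {"linear": [0.009, -0.001, 0.08], "spin": 0},
  {"linear": [0.009, -0.001, 0.12], "spin": 0},
  {"linear": [0.009, -0.001, 0.145], "spin": 0},
  {"linear": [0.009, -0.001, 0.155], "spin": 0},
  {"linear": [0.009, -0.001, 0.155], "spin": 0},
])

```text
time_s: 27.62
tool_pos: [0.5144, -0.0311, 0.0346]
eef_rot: [[-0.999, -0.047, -0.008], [-0.047, 0.999, 0.0], [0.008, 0.001, -1.0]]
ft_force: [-0.2, 0.9, 0.9]
finger_gap: 0.981
grip_force: 0.0
```

Emit:
step_arm([
  {"linear": [0, 0, 0], "spin": 0},
  {"linear": [0, 0, 0], "spin": 0},
  {"linear": [0, 0, 0], "spin": 0},
  {"linear": [0, 0, 0], "spin": 0},
  {"linear": [0, 0, 0], "spin": 0},
  {"linear": [0, 0, 0], "spin": 0},
  {"linear": [0, 0, 0], "spin": 0},
  {"linear": [0, 0, 0], "spin": 0},
  {"linear": [0, 0, 0], "spin": 0},
  {"linear": [0, 0, 0], "spin": 0},
  {"linear": [0, 0, 0], "spin": 0},
], grip=0.02)

```text
time_s: 28.53
tool_pos: [0.5182, -0.03, 0.0385]
eef_rot: [[-0.999, -0.048, 0.0], [-0.048, 0.999, 0.001], [-0.0, 0.001, -1.0]]
ft_force: [-1.9, 4.7, 5.2]
finger_gap: 0.412
grip_force: 30.0
```

Emit:
step_arm([
  {"linear": [0, 0, -0.04], "spin": 0},
  {"linear": [0, 0, -0.08], "spin": 0},
  {"linear": [0, 0, -0.12], "spin": 0},
  {"linear": [0.01, 0.04, -0.15], "spin": 0},
  {"linear": [0.02, 0.08, -0.15], "spin": 0},
  {"linear": [0.05, 0.24, -0.15], "spin": 0},
  {"linear": [0.05, 0.24, -0.15], "spin": 0},
  {"linear": [0.05, 0.24, -0.15], "spin": 0},
  {"linear": [0.06, 0.34, -0.15], "spin": 0},
  {"linear": [0.06, 0.34, -0.15], "spin": 0},
  {"linear": [0.06, 0.34, -0.15], "spin": 0},
  {"linear": [0.06, 0.34, -0.15], "spin": 0},
])

```text
time_s: 29.53
tool_pos: [0.4396, 0.3108, 0.1875]
eef_rot: [[-0.999, -0.052, -0.001], [-0.052, 0.999, 0.002], [0.001, 0.002, -1.0]]
ft_force: [-0.3, 0.5, -3.7]
finger_gap: 0.411
grip_force: 30.0
```

```bash
python3 look.py w11; python3 go.py .468 .304 .085 .05
python3 - <<'E'
import numpy as np,cv2
z=np.load("w11.npz");g=cv2.cvtColor(z["im"],cv2.COLOR_RGB2GRAY);z9=cv2.cvtColor(np.load("w9.npz")["im"],cv2.COLOR_RGB2GRAY);z4=cv2.cvtColor(np.load("w4.npz")["im"],cv2.COLOR_RGB2GRAY)
# held sander appears at fixed pixels: shift wrt w9/w4 (offsets ~-1 mm, 0)
for n,r in (("w9",z9),("w4",z4)):
    t=r[135:215,200:312]; m=cv2.matchTemplate(g[100:235,180:332],t,cv2.TM_CCOEFF_NORMED);_,v,_,l=cv2.minMaxLoc(m);print(n,round(v,3),"dcol",l[0]+180-200,"drow",l[1]+100-135)
E
```

```text
t 29.53 tcp [0.4396, 0.3108, 0.1875] x [-0.999 -0.052  0.001] cam [0.367 0.306 0.332] view [ 0.272  0.016 -0.962] F [-0.3   0.47 -3.72]
sander_a [([0.459, 0.147, 0.047], 0.74), ([0.408, 0.308, 0.198], 0.55)]
rack [([0.442, 0.193, 0.005], 0.59)]
linear [-0.0273, -0.0042, 0.102] spin 0.07 rows 2.5
w9 0.973 dcol 0 drow 2
w4 0.963 dcol 0 drow 3
```

Emit:
step_arm([
  {"linear": [-0.026, -0.004, 0.04], "spin": 0},
  {"linear": [-0.026, -0.004, 0.08], "spin": 0},
  {"linear": [-0.026, -0.004, 0.102], "spin": 0},
  {"linear": [-0.026, -0.004, 0.102], "spin": 0},
  {"linear": [-0.026, -0.004, 0.102], "spin": 0},
  {"linear": [-0.026, -0.004, 0.102], "spin": 0},
  {"linear": [-0.026, -0.004, 0.102], "spin": 0},
])

```text
time_s: 30.27
tool_pos: [0.4699, 0.3033, 0.0884]
eef_rot: [[-0.999, -0.046, 0.003], [-0.046, 0.999, 0.002], [-0.003, 0.002, -1.0]]
ft_force: [-0.3, -0.1, -3.6]
finger_gap: 0.41
grip_force: 30.0
```

```bash
python3 look.py w12; python3 go.py .4665 .304 .0445 .05
```

```text
t 30.27 tcp [0.4699, 0.3033, 0.0884] x [-0.999 -0.046 -0.003] cam [0.396 0.299 0.232] view [ 0.276  0.015 -0.961] F [-0.25 -0.07 -3.62]
sander_a [([0.465, 0.152, 0.022], 0.94), ([0.442, 0.303, 0.098], 0.62)]
rack [([0.436, 0.222, 0.008], 0.67)]
linear [0.0029, 0.0006, 0.0436] spin -0.17 rows 1.0
```

```bash
python3 - <<'E'
import numpy as np
for n in ("w9","w12"):
    im=np.load(n+".npz")["im"].astype(int)
    s=im[:,:,0]  # red: rim bright
    print(n,"rows@256",s[90:140:2,250:262].mean(1).astype(int).tolist()); print("  cols@row118",[(c,int(v)) for c,v in zip(range(165,350,3),s[116:121,165:350:3].mean(0)) if v>195])
E
```

```text
w9 rows@256 [159, 160, 164, 174, 236, 252, 253, 252, 249, 241, 188, 129, 122, 122, 122, 123, 122, 123, 138, 159, 117, 129, 137, 169, 232]
  cols@row118 [(183, 246), (186, 253), (189, 253), (192, 247), (324, 232), (327, 253), (330, 253), (333, 250)]
w12 rows@256 [136, 133, 179, 246, 250, 249, 247, 243, 215, 142, 113, 113, 112, 113, 113, 118, 155, 173, 173, 173, 149, 107, 121, 128, 169]
  cols@row118 [(183, 249), (186, 251), (189, 248), (192, 195), (321, 209), (324, 249), (327, 251), (330, 247), (333, 195)]
```

Emit:
step_arm([
  {"linear": [0.004, 0, 0.015], "spin": -0.2},
  {"linear": [0.004, 0, 0.028], "spin": -0.2},
  {"linear": [0.004, 0, 0.036], "spin": -0.2},
  {"linear": [0.004, 0, 0.04], "spin": -0.2},
  {"linear": [0.004, 0, 0.043], "spin": -0.2},
  {"linear": [0.004, 0, 0.045], "spin": -0.2},
  {"linear": [0.004, 0, 0.045], "spin": -0.2},
  {"linear": [0.004, 0, 0.045], "spin": -0.2},
])

```text
time_s: 31.08
tool_pos: [0.4642, 0.3026, 0.0444]
eef_rot: [[-0.999, -0.05, 0.0], [-0.05, 0.999, -0.001], [-0.0, -0.001, -1.0]]
ft_force: [-8.0, -5.3, 23.0]
finger_gap: 0.409
grip_force: 30.0
```

Emit:
step_arm([
  {"linear": [0, 0, -0.002], "spin": 0},
  {"linear": [0, 0, -0.002], "spin": 0},
  {"linear": [0, 0, -0.002], "spin": 0},
  {"linear": [0, 0, -0.002], "spin": 0},
  {"linear": [0, 0, -0.002], "spin": 0},
  {"linear": [0, 0, -0.04], "spin": 0},
  {"linear": [0, 0, -0.08], "spin": 0},
  {"linear": [0, 0, -0.12], "spin": 0},
  {"linear": [0, 0, -0.16], "spin": 0},
  {"linear": [0, 0, -0.18], "spin": 0},
  {"linear": [0, 0, -0.18], "spin": 0},
], grip=0.065)

```text
time_s: 32.0
tool_pos: [0.4672, 0.3048, 0.227]
eef_rot: [[-0.999, -0.05, 0.008], [-0.05, 0.999, 0.006], [-0.009, 0.005, -1.0]]
ft_force: [0.2, 1.1, 0.1]
finger_gap: 0.704
grip_force: 0.0
```

```bash
python3 look.py w13; python3 -c "
from fit import *
z=np.load('w13.npz')
print(grip(z,np.array([.466,.303,.05]),70),grip(z,np.array([.476,.128,.05]),70))"; python3 go.py .549 -.230 .2 .59
```

```text
t 32.0 tcp [0.4672, 0.3048, 0.227] x [-0.999 -0.05  -0.009] cam [0.393 0.3   0.37 ] view [ 0.281  0.019 -0.959] F [0.23 1.11 0.12]
sander_a [([0.469, 0.147, 0.048], 0.83), ([0.457, 0.303, 0.056], 0.71)]
rack [([0.468, 0.219, 0.008], 0.92)]
(array([0.46753488, 0.30123942, 0.02825843]), np.float64(0.18241507279474733)) (array([0.47903981, 0.12702836, 0.09761452]), np.float64(0.19165124408801149))
linear [-0.0583, -0.5358, 0.0207] spin -30.92 rows 12.9
```

Emit:
step_arm([
  {"linear": [-0.058, -0.535, 0.02], "spin": -31},
  {"linear": [-0.058, -0.535, 0.02], "spin": -31},
  {"linear": [-0.058, -0.535, 0.02], "spin": -31},
  {"linear": [-0.058, -0.535, 0.02], "spin": -31},
  {"linear": [-0.058, -0.535, 0.02], "spin": -31},
  {"linear": [-0.058, -0.535, 0.02], "spin": -31},
  {"linear": [-0.058, -0.535, 0.02], "spin": -31},
  {"linear": [-0.058, -0.535, 0.02], "spin": -31},
  {"linear": [-0.058, -0.535, 0.02], "spin": -31},
  {"linear": [-0.058, -0.535, 0.02], "spin": -31},
  {"linear": [-0.058, -0.535, 0.02], "spin": -31},
  {"linear": [-0.058, -0.535, 0.02], "spin": -31},
], grip=0.09)

```text
time_s: 33.15
tool_pos: [0.5393, -0.1778, 0.2007]
eef_rot: [[-0.83, -0.558, -0.004], [-0.558, 0.83, 0.001], [0.003, 0.003, -1.0]]
ft_force: [0.9, 0.7, -0.8]
finger_gap: 0.981
grip_force: 0.0
```

Emit:
step_arm([
  {"linear": [0, 0, 0], "spin": 0},
  {"linear": [0, 0, 0], "spin": 0},
  {"linear": [0, 0, 0], "spin": 0},
])

```text
time_s: 33.4
tool_pos: [0.5395, -0.1755, 0.2009]
eef_rot: [[-0.83, -0.557, -0.004], [-0.557, 0.83, 0.002], [0.002, 0.004, -1.0]]
ft_force: [-0.4, 0.9, -0.7]
finger_gap: 0.98
grip_force: 0.0
```

```bash
python3 look.py w14; python3 -c "
from fit import *
z=np.load('w14.npz')
print(grip(z,np.array([.532,-.241,.59]),90))"; python3 go.py .532 -.241 .038 .59
```

```text
t 33.4 tcp [0.5395, -0.1755, 0.2009] x [-0.83  -0.557  0.002] cam [ 0.479 -0.217  0.345] view [ 0.223  0.154 -0.963] F [-0.4   0.93 -0.73]
sander_a []
rack [([0.443, 0.078, 0.011], 0.75), ([0.705, -0.133, 0.014], 0.27)]
(array([ 0.53259137, -0.23880299,  0.56471035]), np.float64(0.19953251168720787))
linear [0.0445, -0.0511, 0.1643] spin 0.25 rows 4.3
```

Emit:
step_arm([
  {"linear": [0.044, -0.05, 0.0], "spin": 0.5},
  {"linear": [0.044, -0.05, 0.03], "spin": 0.5},
  {"linear": [0.044, -0.05, 0.06], "spin": 0.5},
  {"linear": [0.044, -0.05, 0.1], "spin": 0.5},
  {"linear": [0.044, -0.05, 0.135], "spin": 0.5},
  {"linear": [0.044, -0.05, 0.155], "spin": 0.5},
  {"linear": [0.044, -0.05, 0.164], "spin": 0.5},
  {"linear": [0.044, -0.05, 0.164], "spin": 0.5},
])

```text
time_s: 34.22
tool_pos: [0.5308, -0.24, 0.037]
eef_rot: [[-0.834, -0.552, -0.004], [-0.552, 0.834, 0.002], [0.002, 0.004, -1.0]]
ft_force: [-0.5, 0.4, -0.8]
finger_gap: 0.978
grip_force: 0.0
```

Emit:
step_arm([
  {"linear": [0, 0, 0], "spin": 0},
  {"linear": [0, 0, 0], "spin": 0},
  {"linear": [0, 0, 0], "spin": 0},
  {"linear": [0, 0, 0], "spin": 0},
  {"linear": [0, 0, 0], "spin": 0},
  {"linear": [0, 0, 0], "spin": 0},
  {"linear": [0, 0, 0], "spin": 0},
  {"linear": [0, 0, 0], "spin": 0},
  {"linear": [0, 0, 0], "spin": 0},
  {"linear": [0, 0, 0], "spin": 0},
  {"linear": [0, 0, 0], "spin": 0},
], grip=0.02)

```text
time_s: 35.13
tool_pos: [0.5319, -0.2417, 0.0392]
eef_rot: [[-0.835, -0.55, -0.001], [-0.55, 0.835, 0.001], [0.0, 0.001, -1.0]]
ft_force: [-3.3, 2.6, 4.3]
finger_gap: 0.41
grip_force: 29.9
```

Emit:
step_arm([
  {"linear": [0, 0, -0.04], "spin": 0},
  {"linear": [0, 0, -0.08], "spin": 0},
  {"linear": [0, 0, -0.12], "spin": 0},
  {"linear": [-0.202, 0.416, -0.15], "spin": 30.5},
  {"linear": [-0.202, 0.416, -0.15], "spin": 30.5},
  {"linear": [-0.202, 0.416, -0.15], "spin": 30.5},
  {"linear": [-0.202, 0.416, -0.15], "spin": 30.5},
  {"linear": [-0.202, 0.416, -0.15], "spin": 30.5},
  {"linear": [-0.202, 0.416, -0.15], "spin": 30.5},
  {"linear": [-0.202, 0.416, -0.15], "spin": 30.5},
  {"linear": [-0.202, 0.416, -0.15], "spin": 30.5},
  {"linear": [-0.202, 0.416, -0.15], "spin": 30.5},
])

```text
time_s: 36.13
tool_pos: [0.4832, 0.1242, 0.1826]
eef_rot: [[-0.999, -0.05, -0.001], [-0.05, 0.999, -0.001], [0.001, -0.0, -1.0]]
ft_force: [0.9, 0.3, -3.7]
finger_gap: 0.412
grip_force: 29.9
```

Emit:
step_arm([
  {"linear": [0, 0, 0], "spin": 0},
  {"linear": [0, 0, 0], "spin": 0},
  {"linear": [0, 0, 0], "spin": 0},
])

```text
time_s: 36.38
tool_pos: [0.4838, 0.1224, 0.1824]
eef_rot: [[-0.999, -0.051, -0.001], [-0.051, 0.999, -0.001], [0.001, -0.001, -1.0]]
ft_force: [0.1, -0.8, -2.9]
finger_gap: 0.413
grip_force: 29.9
```

```bash
python3 go.py .472 .217 .1 .05
```

```text
linear [0.0068, 0.0952, 0.0823] spin 0.09 rows 3.0
```

Emit:
step_arm([
  {"linear": [0.007, 0.04, 0], "spin": 0},
  {"linear": [0.007, 0.08, 0], "spin": 0},
  {"linear": [0.007, 0.095, 0.02], "spin": 0},
  {"linear": [0.007, 0.095, 0.06], "spin": 0},
  {"linear": [0.007, 0.095, 0.094], "spin": 0},
  {"linear": [0.007, 0.095, 0.094], "spin": 0},
  {"linear": [0.007, 0.095, 0.094], "spin": 0},
  {"linear": [0.007, 0.095, 0.094], "spin": 0},
])

```text
time_s: 37.05
tool_pos: [0.4738, 0.2162, 0.0901]
eef_rot: [[-0.999, -0.048, 0.001], [-0.048, 0.999, 0.0], [-0.001, -0.0, -1.0]]
ft_force: [0.6, 0.2, -3.1]
finger_gap: 0.409
grip_force: 29.9
```

```bash
python3 look.py w15; python3 go.py .472 .217 .045 .05; python3 - <<'E'
import numpy as np,cv2
g=cv2.cvtColor(np.load("w15.npz")["im"],cv2.COLOR_RGB2GRAY)
for n in("w9","w12"):
    r=cv2.cvtColor(np.load(n+".npz")["im"],cv2.COLOR_RGB2GRAY)
    t=r[135:215,200:312]; m=cv2.matchTemplate(g[100:235,180:332],t,cv2.TM_CCOEFF_NORMED);_,v,_,l=cv2.minMaxLoc(m);print(n,round(v,3),"dcol",l[0]-20,"drow",l[1]-35)
for n in ("w9","w12","w15"):
    s=np.load(n+".npz")["im"].astype(int)[:,:,0]
    print(n,s[90:146:2,250:262].mean(1).astype(int).tolist()); print([(c,int(v)) for c,v in zip(range(165,350,3),s[114:118,165:350:3].mean(0)) if v>195])
E
```

```text
t 37.05 tcp [0.4738, 0.2162, 0.0901] x [-0.999 -0.048 -0.001] cam [0.401 0.212 0.234] view [ 0.274  0.013 -0.962] F [ 0.58  0.25 -3.08]
sander_a [([0.443, 0.216, 0.1], 0.93), ([0.44, 0.289, 0.044], 0.69), ([0.45, 0.145, 0.041], 0.66)]
rack []
linear [0.0028, -0.0004, 0.0465] spin -0.05 rows 1.1
w9 0.968 dcol -1 drow 2
w12 0.986 dcol -1 drow 0
w9 [159, 160, 164, 174, 236, 252, 253, 252, 249, 241, 188, 129, 122, 122, 122, 123, 122, 123, 138, 159, 117, 129, 137, 169, 232, 237, 238, 241]
[(183, 247), (186, 253), (189, 253), (192, 246), (324, 229), (327, 253), (330, 253), (333, 251)]
w12 [136, 133, 179, 246, 250, 249, 247, 243, 215, 142, 113, 113, 112, 113, 113, 118, 155, 173, 173, 173, 149, 107, 121, 128, 169, 222, 228, 230]
[(183, 249), (186, 251), (189, 248), (321, 201), (324, 249), (327, 251), (330, 247), (333, 198)]
w15 [112, 112, 130, 232, 251, 251, 250, 247, 233, 165, 115, 110, 109, 108, 109, 109, 117, 154, 168, 168, 154, 107, 118, 126, 156, 221, 228, 229]
[(180, 196), (183, 249), (186, 250), (189, 247), (321, 238), (324, 251), (327, 250), (330, 231)]
```

Emit:
step_arm([
  {"linear": [0.003, 0, 0.015], "spin": 0},
  {"linear": [0.003, 0, 0.028], "spin": 0},
  {"linear": [0.003, 0, 0.036], "spin": 0},
  {"linear": [0.003, 0, 0.04], "spin": 0},
  {"linear": [0.003, 0, 0.043], "spin": 0},
  {"linear": [0.003, 0, 0.045], "spin": 0},
  {"linear": [0.003, 0, 0.046], "spin": 0},
  {"linear": [0.003, 0, 0.046], "spin": 0},
])

```text
time_s: 37.87
tool_pos: [0.4701, 0.2172, 0.0452]
eef_rot: [[-0.999, -0.05, 0.001], [-0.05, 0.999, 0.0], [-0.001, 0.0, -1.0]]
ft_force: [-4.1, -2.7, 12.9]
finger_gap: 0.411
grip_force: 29.9
```

Seated. I'll release and check all three bays.

Emit:
step_arm([
  {"linear": [0, 0, -0.001], "spin": 0},
  {"linear": [0, 0, -0.001], "spin": 0},
  {"linear": [0, 0, -0.001], "spin": 0},
  {"linear": [0, 0, -0.001], "spin": 0},
  {"linear": [0, 0, -0.001], "spin": 0},
  {"linear": [0, 0, -0.04], "spin": 0},
  {"linear": [0, 0, -0.08], "spin": 0},
  {"linear": [0, 0, -0.12], "spin": 0},
  {"linear": [0, 0, -0.16], "spin": 0},
  {"linear": [0, 0, -0.2], "spin": 0},
  {"linear": [0, 0, -0.2], "spin": 0},
  {"linear": [0, 0, -0.2], "spin": 0},
], grip=0.062)

```text
time_s: 38.87
tool_pos: [0.4713, 0.2179, 0.246]
eef_rot: [[-0.999, -0.05, 0.006], [-0.05, 0.999, 0.003], [-0.006, 0.002, -1.0]]
ft_force: [-0.4, -0.5, -0.0]
finger_gap: 0.676
grip_force: 0.0
```

```bash
python3 look.py w16; python3 -c "
from fit import *
from station import eyes
z=np.load('w16.npz')
for p in ([.468,.304],[.472,.217],[.476,.128]): print(p,*[v.round(4) for v in grip(z,np.array(p+[.05]),48)])
p=eyes.grab_frame('scene')
for n in ('sander_a','paint_brush','wood_offcut','masking_tape','pliers_blue'): print(n,[(np.round(r['xyz'],3).tolist(),round(r['score'],2)) for r in eyes.find_in(p,n)[:3]])"
```

```text
t 38.87 tcp [0.4713, 0.2179, 0.246] x [-0.999 -0.05  -0.006] cam [0.397 0.213 0.39 ] view [ 0.279  0.016 -0.96 ] F [-0.44 -0.49 -0.04]
sander_a [([0.466, 0.145, 0.045], 0.72), ([0.456, 0.292, 0.047], 0.67), ([0.461, 0.219, 0.049], 0.56), ([0.462, 0.212, 0.018], 0.21)]
rack [([0.462, 0.215, 0.021], 0.9)]
[0.468, 0.304] [0.4678 0.3028 0.1339] 0.2178
[0.472, 0.217] [0.474  0.2168 0.055 ] 0.1927
[0.476, 0.128] [0.4795 0.1288 0.0546] 0.2263
sander_a [([0.454, 0.203, 0.04], 0.76), ([0.451, 0.285, 0.04], 0.65), ([0.467, 0.11, 0.038], 0.64)]
paint_brush [([0.715, -0.156, 0.014], 0.65), ([0.676, 0.097, 0.007], 0.59)]
wood_offcut [([0.349, -0.346, 0.041], 0.92)]
masking_tape [([0.325, -0.191, 0.023], 0.59)]
pliers_blue [([0.678, 0.097, 0.011], 0.59)]
```

```bash
python3 -c "
from station import finish_job
print(finish_job())"
```

```text
the job is handed in; nothing more can be done
None
```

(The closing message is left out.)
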